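# Wedge a gel tray tight in its casting stand

### The job

The clear gel tray is loose in the white casting stand. Lay the orange wedge flat in the slot between the white stop and the dark grey sloping gate, thin end first with its straight side along the stop, and tap or push it in until it locks the tray tight against the rubber seal: firmly, but do not force it, or the tray cracks. Leave the wedge jammed there on its own and do not disturb the other things on the bench.

Things in the scene. Friction and masses are not known exactly. Their poses are not given: they have to be found in the camera images.
- stand: White gel casting stand, fixed. Origin on the bench under the middle of the slot's length; x: the way the wedge is driven; y: along the tray, from the straight stop (-y) to the seal wall (+y). Base plate 8 mm thick, x -120 to 55, y -82 to 99 mm; its part at x below -48 is a bare apron ahead of the slot. Stop, gate and seal wall rise 30 mm above it, rails beside the tray 12 mm.
- stop_face (a point): Middle of the white stop's slot face, 58 mm to -y of the stand's origin, 23 mm above the bench. The face is flat, 90 mm long (x -45 to 45 mm) and runs along the stand's x. The wedge's straight side slides along it, so the locked wedge's origin lies at y -43 mm of the stand.
- seal_wall (a point): Middle of the seal wall's inner face, top edge, 78 mm to +y of the stand's origin. A black rubber seal stands 2 to 11 mm out of this wall, a different amount each time, and gives a little (30 N per mm). The tray must be pressed against it.
- gate: Dark grey gate, a tapered block 80 mm (x) long and 30 mm high, with a low ridge on top. It slides along the stand's y between slot and tray (about 0.5 N) and starts open, near the stop. Origin on its underside in the middle of its flat tray face; axes as the stand's. Its slot face slopes 1 in 6: 8 mm to -y of the tray face at the open end (x -40), 21 mm at the far end (x 40).
- tray: Clear gel tray with blue rims, 76 mm (x) x 100 mm (y) x 25 mm high, 140 g, open at both ends, loose by some millimetres between gate and seal. Origin in the middle of its underside; axes about as the stand's.
- wedge: Orange plastic wedge, 145 mm long, 32 mm high, about 90 g. Origin on its underside where head and blade meet, on the head's centre line; x points to the thin end. Head: x -30 to 0, parallel sides, y -15 to 15 mm. Blade: x 0 to 115 mm, straight side (for the stop) at y -15 mm, tapered side (for the gate) from y +13.2 mm at the head to y -6 mm at the 9 mm thick thin end (1 in 6, like the gate).
- wedge_tip (a point): Middle of the wedge's thin end, 115 mm ahead of its origin, 16 mm up. Driven in, the wedge first moves gate and tray up to the seal with little force, then tightens at a depth that differs each time (wedge origin at x -110 to -45 mm of the stand, head still outside the slot); from there the push grows by roughly 2 N per mm of drive.
- wedge_head (a point): Middle of the wedge's head, 16 mm up: grip it here, across its 30 mm width.
- wedge_back (a point): Middle of the end face of the wedge's head (30 mm wide, 32 mm high), the face to tap, 16 mm up. Tapped or pushed here with 15 to 18 N the wedge locks and stays; below 10 N it is still loose, above about 20 N the tray may crack (it bears 22 N). The tray feels 0.5 to 1.2 times the push.
- slot_mouth (a point): Point on the stand's base plate (8 mm above the bench) in the middle of the slot's open end while the gate is open (x -40, y -50 mm of the stand); the slot is 14 to 16 mm wide there and tapers to 1 to 2 mm at its far end.
- comb: White gel comb, 90 x 27 x 10 mm, loose on the bench; leave alone. Origin in the middle of its underside.
- beaker: Glass beaker, 68 mm wide, 90 mm high, loose; leave alone. Origin under its centre.
- flask: Conical glass flask, 80 mm wide, 120 mm high, loose; leave alone. Origin under its centre.
- reagent: Amber bottle with blue cap, 56 mm wide, 130 mm high, loose; leave alone. Origin under its centre.
- vial_jar: Small clear jar with white cap, 52 mm wide, 65 mm high, loose; leave alone. Origin under its centre.
There are look-alikes about, which are no part of the job. There is more than one size of the tray; the one meant has the size given above.

How it is judged:
At the end, for the whole second after the job is handed in: The wedge lies flat on the stand's base plate (within 3 mm and 0.06 rad), its length along the slot (within 0.06 rad), thin end past the middle of the slot, at rest and released, and by itself keeps the tray clamped: the gate presses on the tray with more than 7 N (contact force between gate and tray above 7 N and contact force between wedge and gate above 5 N and x of wedge_tip in the frame of stand above 0 m and z of wedge in the frame of stand below 0.011 m and angle between wedge's own z axis and vertical below 0.06 rad and angle between the x axis of wedge and the x axis of stand, either way round below 0.06 rad and linear speed of wedge below 0.01 m/s); the robot touches nothing.
It fails at once if the tray is clamped with more than 22 N (it cracks) (contact force between gate and tray above 22 N).
It fails at once if another thing on the bench is moved by more than 25 mm (distance of any of comb, beaker, flask, reagent, vial_jar from where it was at the start of the episode above 0.025 m).
It also fails if it takes over 59 s, if anything falls off the work surface, if the arm or the gripper's body presses on something with over 40 N, if the wrist force passes 120 N, or if a joint passes its speed limit or range.

### The arm

A 6-joint arm with a two-finger parallel gripper is mounted at the origin on the work surface. World frame = base frame: x ahead of the robot, y to its left, z up, the work surface at z = 0. Lengths are in m, angles in rad, forces in N, time in s.
With the tool pointing down it reaches from about 0.25 to 0.775 m from the base axis. Payload 4 kg.
Tool frame: the origin (TCP) lies between the finger pads; the fingertips stand 11 mm ahead of it and the grasp point (between the pads) lies 8 mm behind it; z points along the fingers, y is the direction in which the jaws open and shut (so a half turn about z gives the same grasp; the last joint's range is limited). The gripper opens to 94 mm and grips with 3 to 60 N. Pads are 16 mm wide; open, the fingers measure 119 mm over their backs; the gripper's body (75 mm by 177 mm) begins 78 mm behind the grasp point.
Start: joints at [-1.425, 0.087, 1.371, -0, 1.684, -0.103], TCP at [0.135, -0.533, 0.217] pointing down, gripper open.
Joint ranges: [-3.1, 3.1], [-0.76, 2.03], [0.27, 2.55], [-1.08, 4.22], [0.17, 2.65], [-2.57, 2.57]. Speed limits (rad/s): [2.79, 2.79, 3.14, 3.14, 3.14, 3.14].

### API

Orientations are given as [roll, pitch, yaw] about the fixed x, y, z axes, in that order (R = Rz(yaw) Ry(pitch) Rx(roll)).
In Python, from bench import get_obs, cams, ticket gives the robot as it stands. The module is installed in compiled form; this text tells all that it offers.
- The arm moves only by the shell command python3 -m crank 'ROWS'. ROWS is JSON, a list of rows, each an object of numbers: "tx", "ty", "tz": the shift along the tool's x, y, z in cm; "twist": the turn about the tool's z in degrees; "grip": the opening, from 0 (shut) to 1 (fully open). In form: [{"tx": .., "ty": .., "tz": .., "twist": .., "grip": ..}, ...]. A call has 1 to 12 rows; each row shifts and turns the commanded pose from where the row before left it, along the tool's axes as they then stand; what a row does not reach is not made up. A row lasts 1/8 s, in which the tool goes at most 62.5 mm and 10.7 degrees, less where a joint would pass 70% of its speed; a pose out of reach is approached as far as the arm can. A call is refused whole if a number of a shift passes 6.25 or a number of a turn 10.7, either way. A call with a gripper value outside its range is refused whole. The fingers move at their own pace and stop on an object; the grip force is fixed at half the most. Time passes only in rows, so rows that do not move let the fingers close. It gives the time, the measured TCP pose, the force and the opening at its end, in the units of the state.
- get_obs(): the state, without advancing time (a new reading comes with each control period).
- cams.snapshot(name): name is "side" or "top" or "wrist"; returns a dict with "frame" (384x512x3 uint8, red, green, blue), "intrinsics" (3x3 intrinsics, pixels), "R" (3x3) and "t" (3): a world point X has camera coordinates R X + t; the wrist camera has in their place "hand_eye" (4x4, takes a point from camera to tool coordinates, whose origin is the TCP and whose axes are the flange's). Camera axes: x right, y down, z forward; pixel columns grow to the right and rows downward; lengths in m; the calibration is good to about 2 mm. A picture is of the moment at which its call begins: read the wrist's pose just before it. There is no depth.
- ticket.close_job(): hands the job in, once; it reports no verdict.
Trained networks look in a picture, given as the dict that the camera call returned (one of the last four; its "shot" number tells which), for a name from the list of things; names that differ only in an ending like _2 or _b are one class to them, and where a whole thing is asked for, a point or a joint stands for the part that bears it (a point fixed in the world has none). Each returns a list of dicts, best first, with "conf" (0 to 1); they miss things now and then, are a little off and sometimes report something else, mostly with a low value. They report only what shows in the picture. A call takes as long as a camera call. They do not tell look-alikes from the thing itself.
- cams.outline_of(picture, query): "region" (384x512 bool, what is visible of it) and "centre" ([column, row] in pixels, amid what is visible of it).
The state is a dict: "time": time; "joint_positions": joint angles; "qvel": joint speeds; "joint_torque": joint torques, N m; "tool_pos": TCP position; "ee_rot": TCP orientation; "wrist_force": force on the tool from outside, world axes, zero at the start; "wrist_torque": the same for the moment, N m; "width": finger opening in m.
Only numpy, scipy, OpenCV 4.12 (cv2) and the standard library are available. Lean on these libraries where they do the work, as an engineer would, in place of code of your own. Each camera call takes 0.05 s, during which the arm holds its last target.

## Working session

There is one attempt and no reset: what is moved stays moved. The work goes in short steps, Python scripts to look and compute and a shell command to move; the robot and the scene stay as the last step left them, time stands still between calls to the robot, and variables do not carry over. Pictures are saved under pics/ and viewed, and the job is handed in when it is done.

```bash
mkdir -p pics; ls
python3 - <<'E'
from bench import get_obs,cams
import cv2,numpy as np
o=get_obs()
for k,v in o.items(): print(k,np.round(v,4).tolist() if not isinstance(v,str) else v)
for n in ["side","top","wrist"]:
    p=cams.snapshot(n); cv2.imwrite(f"pics/a_{n}.png",p["frame"][:,:,::-1])
    print(n,{k:np.round(v,4).tolist() for k,v in p.items() if k not in("frame",)})
E
```

```text
pics
time 0.0
joint_positions [-1.4251, 0.0879, 1.3723, -0.0, 1.6836, -0.1031]
qvel [-0.0006, -0.0001, 0.0005, 0.0006, 0.0019, 0.0005]
joint_torque [0.0006, -34.0182, -30.2423, 0.0719, 0.033, -0.0002]
tool_pos [0.1353, -0.5325, 0.2153]
ee_rot [-3.1394, -0.0002, 0.2488]
wrist_force [-0.0004, 0.2938, -0.127]
wrist_torque [0.0057, -0.0265, -0.0658]
width 0.0942
side {'intrinsics': [[411.3496, 0.0, 252.3826], [0.0, 411.3496, 184.9573], [0.0, 0.0, 1.0]], 'R': [[-0.9963, -0.0858, -0.0111], [-0.0395, 0.5651, -0.8241], [0.077, -0.8206, -0.5663]], 't': [0.511, 0.0519, 1.0641], 'shot': 1}
top {'intrinsics': [[350.045, 0.0, 247.6823], [0.0, 350.045, 188.1244], [0.0, 0.0, 1.0]], 'R': [[0.018, -0.9997, -0.0191], [-0.9886, -0.0149, -0.1496], [0.1493, 0.0215, -0.9886]], 't': [0.0227, 0.5337, 1.0602], 'shot': 2}
wrist {'intrinsics': [[284.3212, 0.0, 255.998], [0.0, 284.3212, 191.1982], [0.0, 0.0, 1.0]], 'hand_eye': [[0.0004, -0.9735, -0.2286, 0.0659], [1.0, 0.0004, 0.0002, 0.0001], [-0.0001, -0.2286, 0.9735, -0.1686], [0.0, 0.0, 0.0, 1.0]], 'shot': 3}
```

View pics/a_top.png

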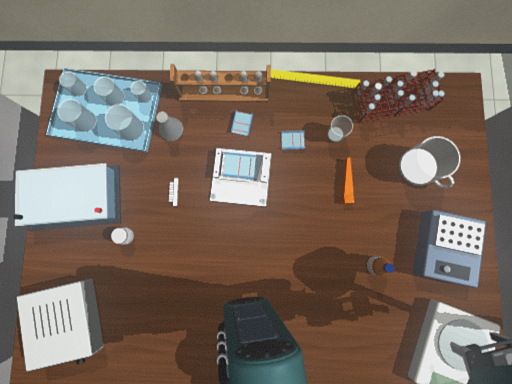

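View pics/a_side.png

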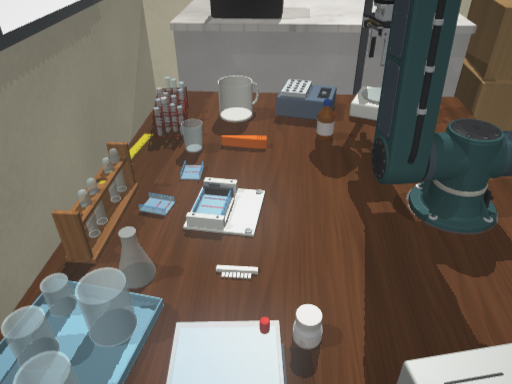

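View pics/a_wrist.png

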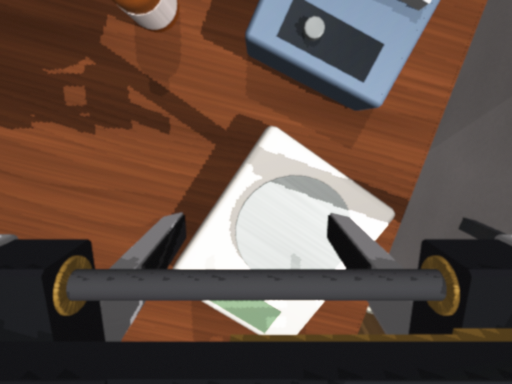

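Top view: the orange wedge is at about (349,182) with its thin end pointing up the picture. The stand is at (240,178), with look-alike trays at (242,123) and (292,140), the comb at (174,192), the jar at (122,236) and the bottle at (380,266). I'll crop the stand and wedge closely.

```bash
cat > h.py <<'E'
import numpy as np,cv2
def ray_plane(p,uv,z):
    K=p["intrinsics"];R=p["R"];t=p["t"]
    d=R.T@np.linalg.inv(K)@np.array([uv[0],uv[1],1.]);c=-R.T@t
    return c+d*(z-c[2])/d[2]
def proj(p,X):
    c=p["R"]@np.asarray(X,float)+p["t"];q=p["intrinsics"]@c;return q[:2]/q[2]
def crop(p,x0,y0,x1,y1,s,name,pts=()):
    im=p["frame"][y0:y1,x0:x1,::-1].copy();im=cv2.resize(im,None,fx=s,fy=s,interpolation=cv2.INTER_CUBIC)
    for u in pts: cv2.circle(im,(int((u[0]-x0+.5)*s),int((u[1]-y0+.5)*s)),2,(0,255,0),-1)
    cv2.imwrite(name,im)
E
python3 - <<'E'
from bench import cams
from h import *
p=cams.snapshot("top"); crop(p,200,140,280,215,8,"pics/b_stand.png"); crop(p,325,145,375,215,8,"pics/b_wedge.png")
for q in ["stand","wedge","wedge_head","wedge_tip","wedge_back","stop_face","seal_wall","slot_mouth","gate","tray","comb","beaker","flask","reagent","vial_jar"]:
    r=cams.outline_of(p,q); print(q,[(round(d["conf"],2),np.round(d["centre"],1).tolist(),int(d["region"].sum())) for d in r])
E
```

```text
stand [(0.79, [242.0, 185.5], 2004), (0.62, [352.0, 185.4], 366)]
wedge [(0.65, [346.2, 187.8], 417)]
wedge_head [(0.68, [350.4, 186.9], 389)]
wedge_tip [(0.68, [344.1, 183.0], 305), (0.38, [240.1, 168.2], 758)]
wedge_back [(0.7, [345.2, 188.3], 435)]
stop_face [(0.79, [243.0, 185.8], 2015)]
seal_wall [(0.92, [241.1, 182.6], 2156)]
slot_mouth [(0.93, [241.3, 186.6], 1981)]
gate [(0.53, [240.1, 185.0], 2173), (0.49, [256.5, 165.6], 104)]
tray [(0.96, [290.9, 141.5], 412), (0.83, [242.0, 167.6], 768)]
comb [(0.44, [171.7, 191.0], 177)]
beaker [(0.62, [339.8, 128.7], 484)]
flask [(0.79, [166.8, 132.3], 558)]
reagent [(0.61, [379.2, 265.5], 406)]
vial_jar [(0.85, [123.3, 238.1], 305)]
```

View pics/b_stand.png

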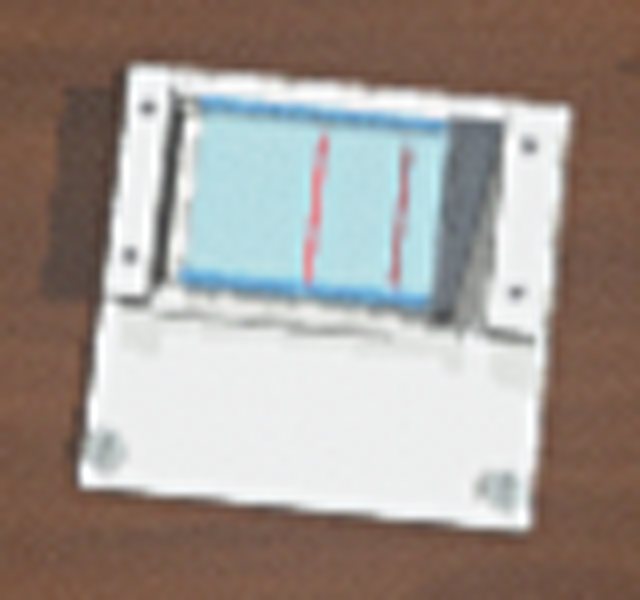

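View pics/b_wedge.png

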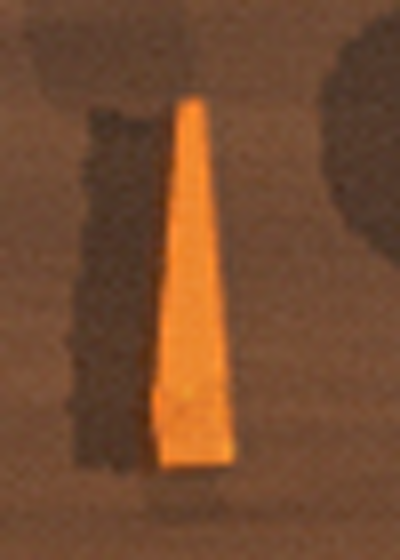

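```bash
cat >> h.py <<'E'
from scipy.optimize import least_squares,minimize
def w_pts():
    o=[(-30,-15),(-30,15),(0,15),(0,13.2),(115,-6),(115,-15)]
    return np.array([(x,y,z) for z in(0,32) for x,y in o])/1000
def T(P,pose,z0=0):
    x,y,a=pose;c,s=np.cos(a),np.sin(a)
    return np.c_[x+c*P[:,0]-s*P[:,1],y+s*P[:,0]+c*P[:,1],P[:,2]+z0]
def omask(f):
    h=cv2.cvtColor(f,cv2.COLOR_RGB2HSV);return ((h[...,0]<16)&(h[...,1]>165)&(h[...,2]>110)).astype(np.uint8)
E
python3 - <<'E'
from bench import cams
from h import *
pt=cams.snapshot("top");ps=cams.snapshot("side")
np.savez("top.npz",**pt);np.savez("side.npz",**ps)
crop(ps,170,165,280,245,7,"pics/c_sstand.png");crop(ps,205,120,285,165,8,"pics/c_swedge.png")
M={}
for n,p,b in(("t",pt,(325,145,375,215)),("s",ps,(205,120,285,165))):
    m=omask(p["frame"]);k=np.zeros_like(m);k[b[1]:b[3],b[0]:b[2]]=1;m*=k
    nl,l,st,_=cv2.connectedComponentsWithStats(m);i=1+np.argmax(st[1:,4]);M[n]=(l==i);print(n,st[i])
def cost(v,views=("t","s")):
    c=0
    for n,p in(("t",pt),("s",ps)):
        if n not in views: continue
        q=np.array([proj(p,X) for X in T(w_pts(),v)])
        im=np.zeros(M[n].shape,np.uint8);S=16
        h=cv2.convexHull(np.round(q*S).astype(np.int32))
        B=np.zeros((384*4,512*4),np.uint8);cv2.fillConvexPoly(B,np.round((cv2.convexHull(q.astype(np.float32))+.5)*4*16-8).astype(np.int32),255,shift=4)
        a=cv2.resize(B,(512,384),interpolation=cv2.INTER_AREA)/255.
        c+=np.abs(a-M[n]).sum()/M[n].sum()
    return c
c=ray_plane(pt,(349.5,195),0.03);print(c)
for views in(("t","s"),("t",),("s",)):
    best=None
    for a in(0,.08,.15):
        r=minimize(cost,[c[0],c[1],a],args=(views,),method="Nelder-Mead",options=dict(initial_simplex=[[c[0],c[1],a],[c[0]+.01,c[1],a],[c[0],c[1]+.01,a],[c[0],c[1],a+.1]],xatol=1e-5,fatol=1e-5))
        if best is None or r.fun<best.fun:best=r
    print(views,best.x,best.fun)
E
```

```text
t [344 157  11  47 365]
s [222 135  45  13 517]
[ 0.51772914 -0.28913442  0.03      ]
('t', 's') [ 0.52352771 -0.28699631  0.06058847] 0.3433146975437853
('t',) [ 0.52402672 -0.28817414  0.06422524] 0.22325006715014772
('s',) [ 0.52196805 -0.28233692  0.06432923] 0.05142792126521789
```

View pics/c_sstand.png

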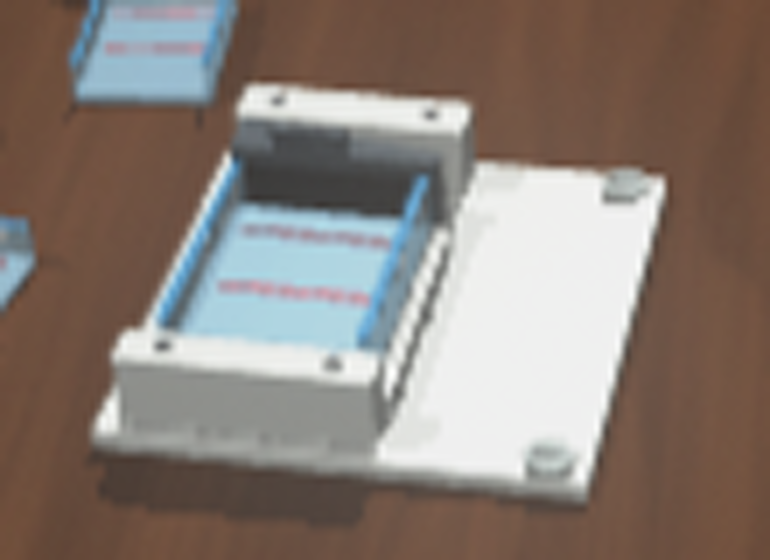

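View pics/c_swedge.png

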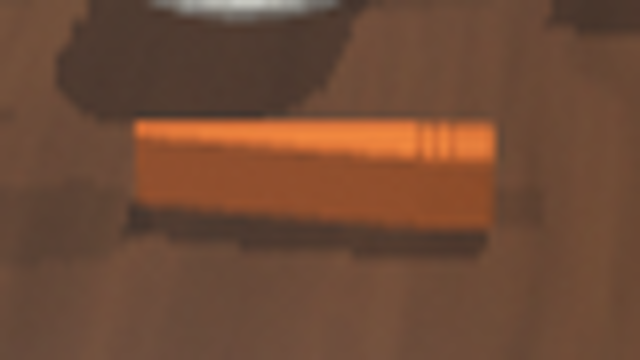

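Run:
```python
from h import *
pt=dict(np.load("top.npz"));ps=dict(np.load("side.npz"))
A=[(pt,(80/8+200,487/8+140),(-120,99,8)),(pt,(530/8+200,527/8+140),(-120,-82,8)),(pt,(505/8+200,108/8+140),(45,-58,38)),(pt,(487/8+200,325/8+140),(-45,-58,38)),(pt,(152/8+200,300/8+140),(-45,78,38)),
(ps,(665/7+170,178/7+165),(-120,-82,8)),(ps,(588/7+170,490/7+165),(-120,99,8)),(ps,(95/7+170,437/7+165),(55,99,8)),(ps,(468/7+170,130/7+165),(-45,-58,38)),(ps,(236/7+170,122/7+165),(45,-58,38))]
def f(v,S): return np.concatenate([proj(p,T(np.array([X])/1000,v)[0])-np.array(u)+.5 for p,u,X in S])
for S in(A,A[:5],A[5:]):
    r=least_squares(f,[.55,.0,-.1],args=(S,),loss="soft_l1");print(r.x);print(np.round(r.fun.reshape(-1,2),2).tolist())
v=least_squares(f,[.55,.0,-.1],args=(A,),loss="soft_l1").x
for n,u,p in(("bolt top",(498/8+200,490/8+140),pt),("bolt side",(625/7+170,182/7+165),ps)):
    w=ray_plane(p,u,.012);c,s=np.cos(v[2]),np.sin(v[2]);d=w[:2]-v[:2];print(n,d@[c,s],d@[-s,c])
for q in((349.5,183),):pass
for n,u in(("comb",(174,192)),("vial",(122,236)),("reagent",(380,266)),("beaker",(340,128))):print(n,ray_plane(pt,u,.03))
```

```text
[ 0.60735239  0.04757174 -0.07664153]
[[-0.24, 0.3], [-0.57, 0.47], [-0.15, 0.02], [-0.42, 0.52], [-1.27, -0.21], [0.21, -0.5], [0.66, -1.39], [-0.38, -0.98], [-0.84, -0.13], [-0.61, -1.73]]
[ 0.60810088  0.04621456 -0.07240061]
[[0.32, 0.21], [0.02, 0.15], [0.22, -0.29], [0.08, 0.22], [-0.79, -0.33]]
[ 0.60628791  0.05104007 -0.08223242]
[[0.66, 0.4], [0.71, -0.23], [-0.45, -0.13], [-0.5, 0.69], [-0.31, -1.04]]
bolt top -0.10655250194768959 -0.07129823780584915
bolt side -0.10736243591258175 -0.06695851188351375
comb [0.51876806 0.26593872 0.03      ]
vial [0.37725713 0.42252233 0.03      ]
reagent [ 0.30073941 -0.37609544  0.03      ]
beaker [ 0.73639741 -0.26405191  0.03      ]
```

Only one wedge is visible: orange at top (349,182) and side (245,142). The yellow ruler at (315,78) and the wooden rack don't match it, and the crop shows the taper and the head grooves. The tray to clamp is the one already in the stand at (240,166). The trays at (242,123) and (292,140) are look-alikes. Next I'll hover over the wedge head.

```bash
python3 -m crank '[{"twist":10.6},{"tx":4.85,"ty":-2.78},{"tx":4.85,"ty":-2.78},{"tx":4.85,"ty":-2.78},{"tx":4.85,"ty":-2.78},{"tx":4.85,"ty":-2.78},{"tx":4.85,"ty":-2.78},{"tx":4.85,"ty":-2.78},{"tx":4.85,"ty":-2.78},{"tz":4},{}]'
cat >> h.py <<'E'
from scipy.spatial.transform import Rotation as Ro
def wristcam(p,o):
    H=p["hand_eye"];Rt=Ro.from_euler("xyz",o["ee_rot"]).as_matrix()
    W=np.eye(4);W[:3,:3]=Rt;W[:3,3]=o["tool_pos"];C=np.linalg.inv(W@H)
    return dict(frame=p["frame"],intrinsics=p["intrinsics"],R=C[:3,:3],t=C[:3,3])
E
python3 - <<'E'
from bench import get_obs,cams
from h import *
o=get_obs();p=wristcam(cams.snapshot("wrist"),o);np.savez("w1.npz",**p)
print(o["tool_pos"],o["ee_rot"],o["wrist_force"])
q=[proj(p,X) for X in T(w_pts(),(0.523,-0.286,0.063))]
crop(p,0,0,512,384,1.5,"pics/d.png",q)
E
```

```text
[ 0.13541413 -0.53312012  0.21650847] [3.14146154e+00 3.13969378e-05 2.48754923e-01] [-0.20162889  0.54112092  0.30871921]invalid input at $[0]: expected keys tx, ty, tz, twist, grip
```

View pics/d.png

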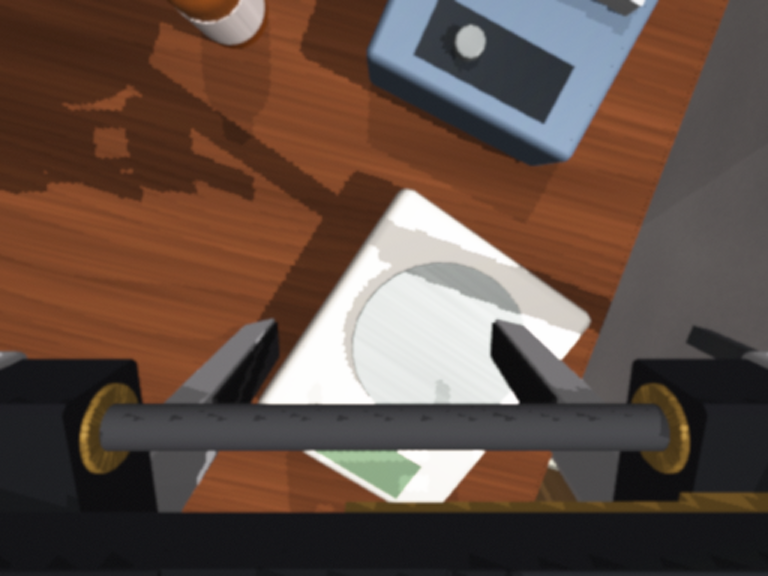

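The call was refused because every row needs all five keys. The picture is still the starting view, so I'll repeat the move with complete rows.

```bash
python3 -m crank '[{"tx":0,"ty":0,"tz":0,"twist":10.6,"grip":1},{"tx":4.85,"ty":-2.78,"tz":0,"twist":0,"grip":1},{"tx":4.85,"ty":-2.78,"tz":0,"twist":0,"grip":1},{"tx":4.85,"ty":-2.78,"tz":0,"twist":0,"grip":1},{"tx":4.85,"ty":-2.78,"tz":0,"twist":0,"grip":1},{"tx":4.85,"ty":-2.78,"tz":0,"twist":0,"grip":1},{"tx":4.85,"ty":-2.78,"tz":0,"twist":0,"grip":1},{"tx":4.85,"ty":-2.78,"tz":0,"twist":0,"grip":1},{"tx":4.85,"ty":-2.78,"tz":0,"twist":0,"grip":1},{"tx":0,"ty":0,"tz":4,"twist":0,"grip":1},{"tx":0,"ty":0,"tz":0,"twist":0,"grip":1}]'
python3 - <<'E'
from bench import get_obs,cams
from h import *
o=get_obs();p=wristcam(cams.snapshot("wrist"),o);np.savez("w1.npz",**p)
print(o["tool_pos"],o["ee_rot"],o["wrist_force"])
q=[proj(p,X) for X in T(w_pts(),(0.523,-0.286,0.063))]
crop(p,0,0,512,384,1.5,"pics/d1.png",q)
E
```

```text
time: 2.48
tool_pos: [0.507, -0.2845, 0.1725]
ee_rot: [-3.137, 0.007, 0.065]
wrist_force: [0.8, -0.2, -1.1]
width: 0.094
[ 0.50699673 -0.28454925  0.17246121] [-3.1365417   0.0067636   0.06516915] [ 0.81994985 -0.21433    -1.05951968]
```

View pics/d1.png

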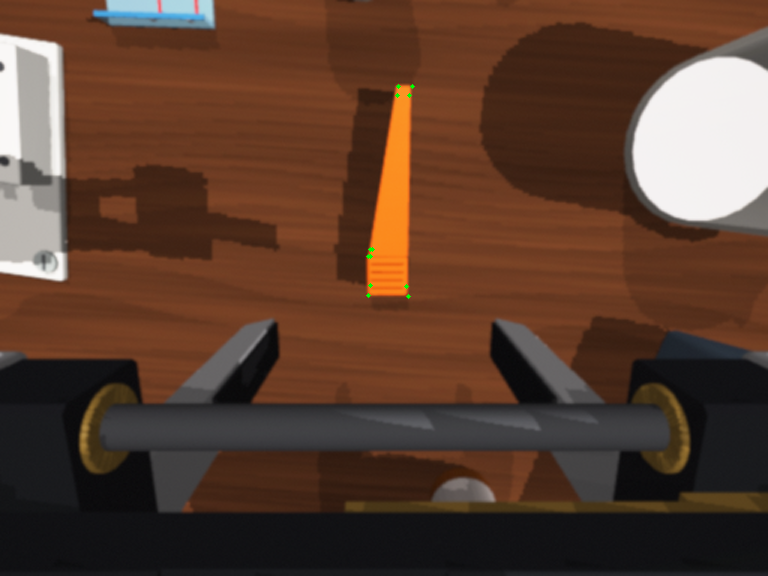

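The projected model lies on the wedge, with the head at about (388,270) and the tip at (404,90). Now I'll descend.

```bash
python3 -m crank '[{"tx":0.1,"ty":0.25,"tz":5,"twist":0,"grip":1},{"tx":0,"ty":0,"tz":5,"twist":0,"grip":1},{"tx":0,"ty":0,"tz":3,"twist":0,"grip":1},{"tx":0,"ty":0,"tz":2.2,"twist":0,"grip":1},{"tx":0,"ty":0,"tz":0,"twist":0,"grip":1},{"tx":0,"ty":0,"tz":0,"twist":0,"grip":1}]'
python3 - <<'E'
from bench import get_obs,cams
from h import *
o=get_obs();p=wristcam(cams.snapshot("wrist"),o)
q=[proj(p,X) for X in T(w_pts(),(0.523,-0.286,0.063))]
crop(p,0,0,512,384,1.5,"pics/e1.png",q)
E
```

```text
time: 3.28
tool_pos: [0.5106, -0.2903, 0.0269]
ee_rot: [3.139, -0.003, 0.063]
wrist_force: [0.7, 0.3, 0.2]
width: 0.0943
```

View pics/e1.png

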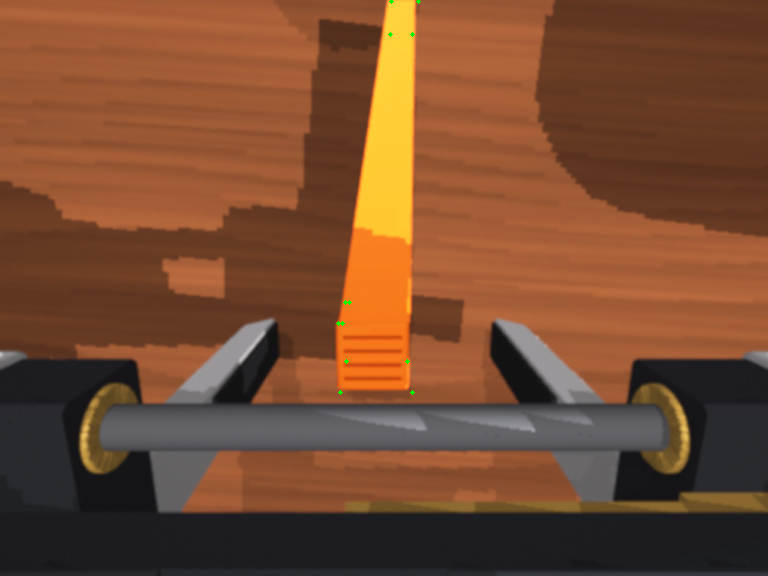

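```bash
python3 -m crank '[{"tx":-0.2,"ty":-0.35,"tz":0.8,"twist":0,"grip":1},{"tx":0,"ty":0,"tz":0,"twist":0,"grip":1},{"tx":0,"ty":0,"tz":0,"twist":0,"grip":1}]'
python3 - <<'E'
from bench import get_obs
for i in range(1):
  o=get_obs();print(o["tool_pos"],o["ee_rot"])
E
```

```text
time: 3.7
tool_pos: [0.5074, -0.2854, 0.0166]
ee_rot: [3.141, -0.0, 0.064]
wrist_force: [0.0, 0.5, 0.3]
width: 0.0941
[ 0.50739496 -0.28535338  0.01655485] [ 3.14146836e+00 -2.77086496e-05  6.39596497e-02]
```

```bash
python3 -m crank '[{"tx":0,"ty":0.1,"tz":-0.3,"twist":0,"grip":1},{"tx":0,"ty":0,"tz":0,"twist":0,"grip":0.2},{"tx":0,"ty":0,"tz":0,"twist":0,"grip":0.2},{"tx":0,"ty":0,"tz":0,"twist":0,"grip":0.2},{"tx":0,"ty":0,"tz":0,"twist":0,"grip":0.2},{"tx":0,"ty":0,"tz":0,"twist":0,"grip":0.2}]'
python3 - <<'E'
from bench import get_obs,cams
from h import *
o=get_obs();p=wristcam(cams.snapshot("wrist"),o)
q=[proj(p,X) for X in T(w_pts(),(0.523,-0.286,0.063))]
crop(p,0,0,512,384,1.5,"pics/f1.png",q)
E
```

```text
time: 4.45
tool_pos: [0.5075, -0.2865, 0.0194]
ee_rot: [3.142, 0.0, 0.064]
wrist_force: [0.6, -0.1, 1.0]
width: 0.0473
```

View pics/f1.png

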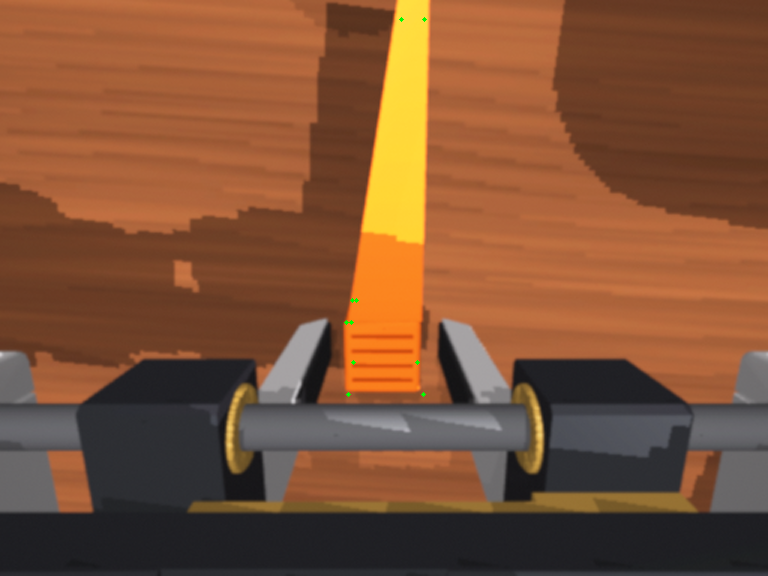

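```bash
python3 -m crank '[{"tx":0,"ty":0,"tz":0,"twist":0,"grip":0},{"tx":0,"ty":0,"tz":0,"twist":0,"grip":0},{"tx":0,"ty":0,"tz":0,"twist":0,"grip":0},{"tx":0,"ty":0,"tz":0,"twist":0,"grip":0}]'
python3 -m crank '[{"tx":0,"ty":0,"tz":-2,"twist":0,"grip":0},{"tx":0,"ty":0,"tz":-4,"twist":0,"grip":0},{"tx":0,"ty":0,"tz":-3,"twist":0,"grip":0},{"tx":0,"ty":0,"tz":0,"twist":0,"grip":0},{"tx":0,"ty":0,"tz":0,"twist":0,"grip":0}]'
python3 - <<'E'
from bench import get_obs,cams
from h import *
o=get_obs();pp=cams.snapshot("wrist");p=wristcam(pp,o)
ps=cams.snapshot("side")
crop(p,0,0,512,384,1.5,"pics/g1.png");crop(ps,190,60,320,180,5,"pics/g2.png")
print(o["tool_pos"],o["ee_rot"],o["width"])
E
```

```text
time: 5.0
tool_pos: [0.5075, -0.2864, 0.0195]
ee_rot: [3.142, -0.0, 0.064]
wrist_force: [0.6, -0.0, -0.4]
width: 0.0297
time: 5.62
tool_pos: [0.5067, -0.286, 0.1078]
ee_rot: [-3.14, 0.002, 0.064]
wrist_force: [0.1, -0.6, -1.2]
width: 0.0298
[ 0.50670169 -0.28599304  0.10784004] [-3.14016910e+00  1.98188730e-03  6.37307432e-02] 0.029839385514068704
```

View pics/g1.png

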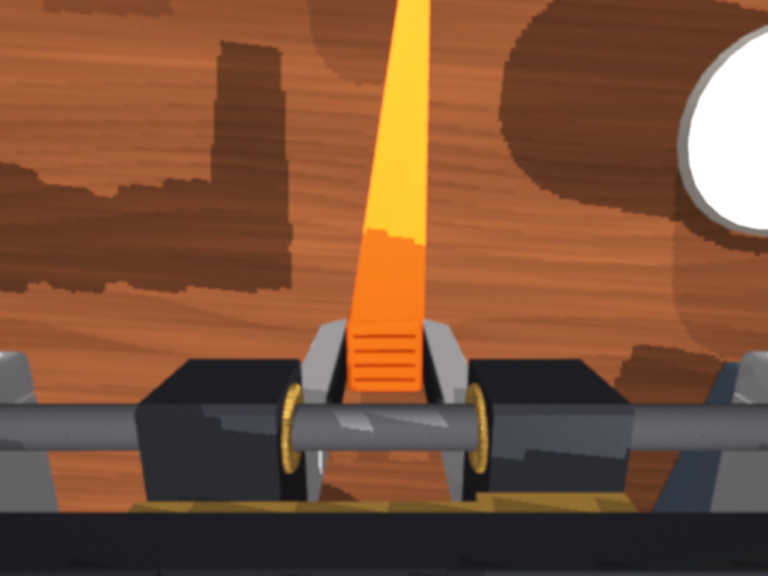

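View pics/g2.png

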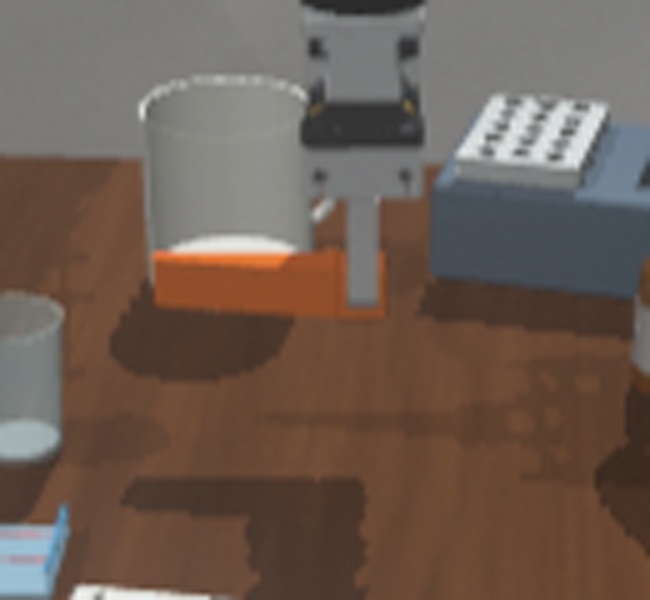

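```bash
python3 -m crank '[{"tx":0,"ty":0,"tz":0,"twist":8,"grip":0},{"tx":-1.93,"ty":-5,"tz":0,"twist":0,"grip":0},{"tx":-1.93,"ty":-5,"tz":0,"twist":0,"grip":0},{"tx":-1.93,"ty":-5,"tz":0,"twist":0,"grip":0},{"tx":-1.93,"ty":-5,"tz":0,"twist":0,"grip":0},{"tx":-1.93,"ty":-5,"tz":0,"twist":0,"grip":0},{"tx":-1.93,"ty":-5,"tz":0,"twist":0,"grip":0},{"tx":0,"ty":0,"tz":0,"twist":0,"grip":0},{"tx":0,"ty":0,"tz":0,"twist":0,"grip":0},{"tx":0,"ty":0,"tz":0,"twist":0,"grip":0}]'
cat >> h.py <<'E'
def s_pts():
    return np.array([(-120,99,8),(-120,-82,8),(45,-58,38),(-45,-58,38),(-45,78,38),(45,78,38),(-45,-58,8),(0,-58,8),(0,-58,38)])/1000.
E
cat > look.py <<'E'
import sys
from bench import get_obs,cams
from h import *
S=(0.607,0.048,-0.076)
o=get_obs();p=wristcam(cams.snapshot("wrist"),o);np.savez("w_%s.npz"%sys.argv[1],**p)
pt=cams.snapshot("top")
print(np.round(o["tool_pos"],4),np.round(o["ee_rot"],4),np.round(o["wrist_force"],2),o["width"],o["time"])
crop(p,0,0,512,384,1.5,"pics/%s_w.png"%sys.argv[1],[proj(p,X) for X in T(s_pts(),S)])
crop(pt,200,130,280,220,6,"pics/%s_t.png"%sys.argv[1])
E
python3 look.py i
```

```text
time: 6.98
tool_pos: [0.4149, 0.0204, 0.109]
ee_rot: [3.141, 0.001, -0.078]
wrist_force: [0.6, 0.8, -1.6]
width: 0.03
[0.4149 0.0204 0.109 ] [ 3.1411e+00  9.0000e-04 -7.7700e-02] [ 0.59  0.81 -1.64] 0.030006692330859175 6.975
```

View pics/i_w.png

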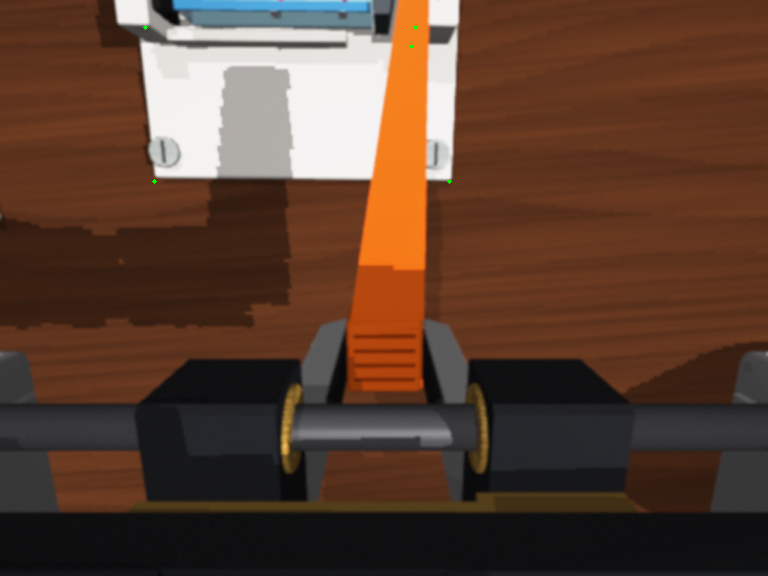

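```bash
cat > rel.py <<'E'
import sys
from bench import get_obs
from h import *
S=(0.6085,0.0463,-0.077)
def rel(o):
    c,s=np.cos(S[2]),np.sin(S[2]);d=o["tool_pos"][:2]-np.array(S[:2])
    return np.array([d@[c,s]*1e3,d@[-s,c]*1e3,o["tool_pos"][2]*1e3])
if __name__=="__main__":
    o=get_obs();c,s=np.cos(S[2]),np.sin(S[2]);f=o["wrist_force"]
    r=rel(o);print("tcp in stand mm",r.round(1),"wedge origin x if gripped",round(r[0]+15.5,1),"yaw err",round(o["ee_rot"][2]-S[2],4),"F stand",np.round([f[0]*c+f[1]*s,-f[0]*s+f[1]*c,f[2]],1),"w",round(o["width"],4),"t",o["time"])
E
python3 rel.py
```

```text
tcp in stand mm [-190.9  -40.8  109.2] wedge origin x if gripped -175.4 yaw err -0.0011 F stand [-0.   0.2 -0.7] w 0.0297 t 7.075
```

View pics/i_t.png

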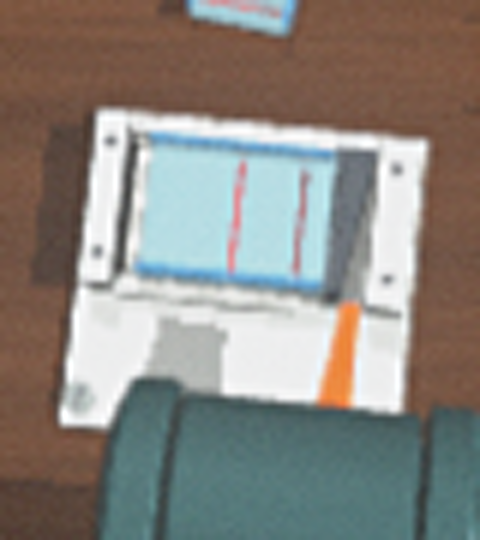

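```bash
python3 -m crank '[{"tx":0,"ty":0,"tz":3.5,"twist":0,"grip":0},{"tx":0,"ty":0,"tz":3,"twist":0,"grip":0},{"tx":0,"ty":0,"tz":1.2,"twist":0,"grip":0},{"tx":0,"ty":0,"tz":0,"twist":0,"grip":0},{"tx":0,"ty":0,"tz":0,"twist":0,"grip":0}]'
python3 rel.py; python3 look.py j
```

```text
time: 7.7
tool_pos: [0.4159, 0.0211, 0.0338]
ee_rot: [3.141, -0.003, -0.076]
wrist_force: [0.1, 0.0, -0.9]
width: 0.0299
tcp in stand mm [-190.   -39.9   33.8] wedge origin x if gripped -174.5 yaw err 0.0007 F stand [ 0.1  0.1 -0.9] w 0.0299 t 7.7
[0.4159 0.0211 0.0338] [ 3.1415e+00 -2.5000e-03 -7.6300e-02] [ 0.12  0.05 -0.86] 0.02986537108712088 7.7
```

View pics/j_w.png

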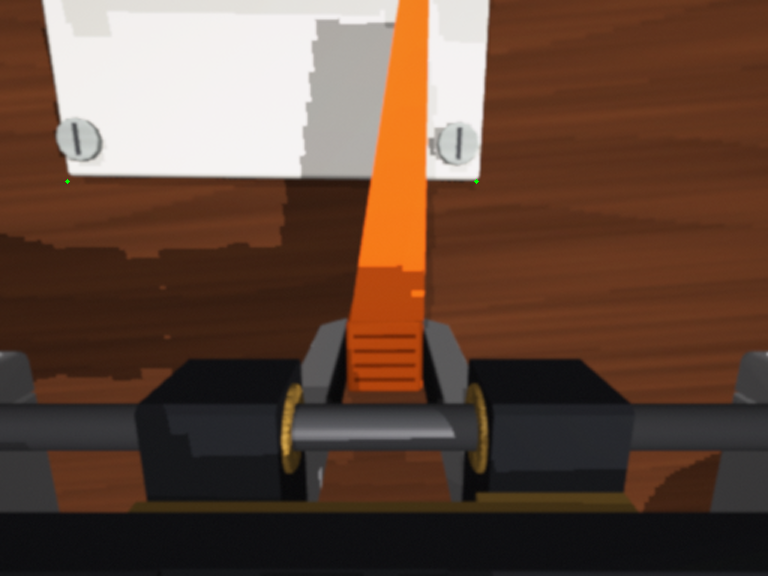

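View pics/j_t.png

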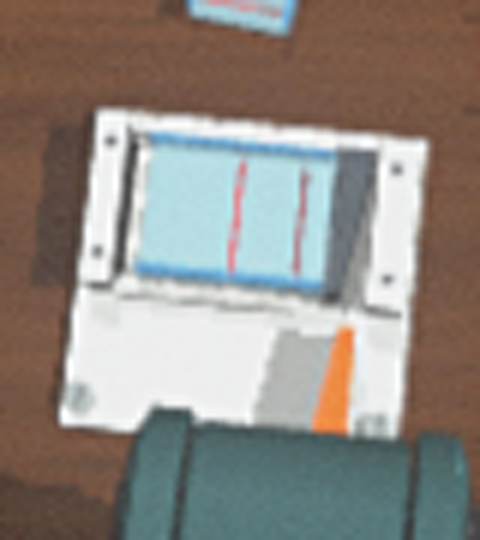

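Run:
```python
from h import *
for nm,z in(("i",.008),("j",.008)):
    p=dict(np.load(f"w_{nm}.npz"));g=p["frame"].astype(float).sum(2)/3
    lo,hi=(110,230) if nm=="i" else (60,200)
    P=[]
    for c in list(range(lo,hi,4)):
        col=g[95:140,c];d=np.diff(col);k=np.argmin(d)
        if d[k]<-25:
            w=np.clip(-d[max(0,k-2):k+3],0,None);P.append((c,95+np.sum(w*np.arange(max(0,k-2),k+3)[:len(w)])/w.sum()+.5))
    P=np.array(P);W=np.array([ray_plane(p,u,z) for u in P])
    a,b=np.polyfit(W[:,1],W[:,0],1);r=W[:,0]-a*W[:,1]-b;ok=abs(r)<.001;a,b=np.polyfit(W[ok,1],W[ok,0],1)
    print(nm,len(P),ok.sum(),"yaw",-np.arctan(a),"x at y=.05",a*.05+b,"rms",np.std(W[ok,0]-a*W[ok,1]-b))
    r0=130 if nm=="i" else 110
    # right edge & left edge
    for side in("L","R"):
        Q=[]
        for row in range(20 if nm=="j" else 40,105,3):
            l,h=((90,115) if nm=="i" else (25,60)) if side=="L" else ((292,315) if nm=="i" else (312,340))
            d=np.diff(g[row,l:h]);d=d if side=="L" else -d;k=np.argmax(d)
            if d[k]>25: Q.append((l+k+.5,row))
        if len(Q)>5:
            W=np.array([ray_plane(p,u,z) for u in Q]);a,b=np.polyfit(W[:,0],W[:,1],1)
            ang=np.arctan(a);off=(b+a*.6085)*np.cos(ang);print(side,len(Q),"yaw",ang,"std",np.std(W[:,1]-a*W[:,0]-b),"y0 (stand y)",(off-(.099 if side=="L" else -.082))/np.cos(ang))
```

```text
i 30 30 yaw -0.08605814917964356 x at y=.05 0.4883246800670364 rms 0.00011640328560247623
L 22 yaw -0.1132766681702002 std 0.0005114703648265686 y0 (stand y) 0.043838369089290695
R 22 yaw -0.0817084318941546 std 0.00024000700456850105 y0 (stand y) 0.045653647214320595
j 35 35 yaw -0.08733640944289459 x at y=.05 0.4883679405222873 rms 3.985189118154916e-05
L 29 yaw -0.08282515823913167 std 0.002052658261963596 y0 (stand y) 0.045906767793963736
R 29 yaw -0.08738977307398965 std 0.00018396138413035777 y0 (stand y) 0.04543439614177155
```

```bash
sed -i 's/^S=.*/S=(0.6084,0.0455,-0.087)/' rel.py look.py; python3 rel.py
python3 - <<'E'
from h import *
# wedge orientation in tool via right side edge of orange in j
p=dict(np.load("w_j.npz"));m=omask(p["frame"])
Q=[]
for r in range(0,170,5):
    c=np.where(m[r,200:320])[0]
    if len(c): Q.append((200+c.max()+.5,r))
W=np.array([ray_plane(p,u,.0143+.032) for u in Q]);a,b=np.polyfit(W[:,0],W[:,1],1);print("straight side yaw",np.arctan(a),np.std(W[:,1]-a*W[:,0]-b))
S=(0.6084,0.0455,-0.087);c,s=np.cos(S[2]),np.sin(S[2])
for w in W[::8]: d=w[:2]-S[:2];print("stand",d@[c,s],d@[-s,c])
E
```

```text
tcp in stand mm [-189.7  -40.9   33.8] wedge origin x if gripped -174.2 yaw err 0.0111 F stand [ 0.2 -0.4 -0.1] w 0.0298 t 7.8
straight side yaw -0.05361378113226242 0.0003169622398021727
stand -0.06448951523769667 -0.05357942674794633
stand -0.08232498143785713 -0.05368024199376652
stand -0.101222245035853 -0.05430423877322083
stand -0.12127970328195455 -0.05549984886804883
stand -0.14262048561717663 -0.05622151068795537
```

```bash
python3 -m crank '[{"tx":0,"ty":-0.15,"tz":0.45,"twist":1.9,"grip":0},{"tx":0,"ty":0,"tz":0,"twist":0,"grip":0},{"tx":0,"ty":0,"tz":0,"twist":0,"grip":0}]'
cat > side.py <<'E'
from h import *
import sys
from rel import S,rel
from bench import get_obs,cams
o=get_obs();p=wristcam(cams.snapshot("wrist"),o);m=omask(p["frame"])
zt=o["tool_pos"][2]-.0195+.032
Q=[]
for r in range(0,170,5):
    c=np.where(m[r,200:320])[0]
    if len(c): Q.append((200+c.max()+.5,r))
W=np.array([ray_plane(p,u,zt) for u in Q])
c,s=np.cos(S[2]),np.sin(S[2])
D=(W[:,:2]-S[:2])@np.array([[c,-s],[s,c]])*1e3
a,b=np.polyfit(D[:,0],D[:,1],1);print("angle to stand",a);[print(x.round(1)) for x in D[::8]]
print(rel(o).round(1))
E
python3 side.py;python3 rel.py
```

```text
time: 8.18
tool_pos: [0.4148, 0.023, 0.028]
ee_rot: [3.141, -0.0, -0.109]
wrist_force: [0.0, -1.0, -0.5]
width: 0.03
angle to stand 0.0014188962715865126
[-66.3 -55.9]
[-84.1 -55.9]
[-103.   -55.4]
[-123.1  -56.5]
[-144.4  -56. ]
[-190.9  -39.2   28. ]
tcp in stand mm [-190.9  -39.3   28. ] wedge origin x if gripped -175.4 yaw err -0.0218 F stand [-0.4 -0.1 -1.4] w 0.03 t 8.225
```

```bash
python3 -m crank '[{"tx":1.25,"ty":-0.03,"tz":0,"twist":0,"grip":0},{"tx":1.25,"ty":-0.03,"tz":0,"twist":0,"grip":0},{"tx":0,"ty":0,"tz":0,"twist":0,"grip":0},{"tx":0,"ty":0,"tz":0,"twist":0,"grip":0}]'
python3 side.py;python3 rel.py;python3 look.py k
```

```text
time: 8.72
tool_pos: [0.4397, 0.0208, 0.0277]
ee_rot: [3.141, 0.001, -0.109]
wrist_force: [0.4, 0.3, -0.9]
width: 0.0298
angle to stand -0.01829999651548901
[-41.4 -56.9]
[-59.2 -56. ]
[-78.  -55.5]
[-98.1 -54.9]
[-119.4  -56. ]
[-166.   -39.3   27.7]
tcp in stand mm [-166.1  -39.3   27.7] wedge origin x if gripped -150.6 yaw err -0.022 F stand [-1.   0.  -0.9] w 0.0298 t 8.775
[0.4395 0.0208 0.0277] [ 3.1415e+00  8.0000e-04 -1.0900e-01] [-0.95  0.1  -0.93] 0.02981842786787204 8.775
```

View pics/k_t.png

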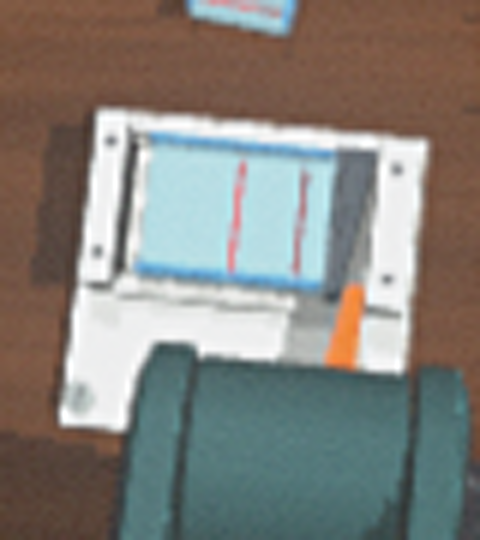

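View pics/k_w.png

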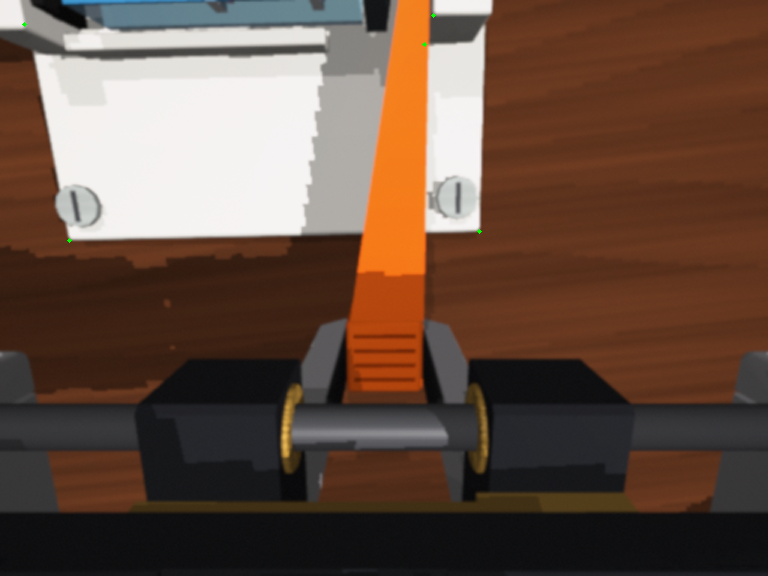

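The tip has entered the mouth at top-crop (350,290), clear of both the stop and the gate. I'll go on.

```bash
python3 -m crank '[{"tx":1,"ty":-0.02,"tz":0,"twist":0,"grip":0},{"tx":0.8,"ty":-0.02,"tz":0,"twist":0,"grip":0},{"tx":0,"ty":0,"tz":0,"twist":0,"grip":0},{"tx":0,"ty":0,"tz":0,"twist":0,"grip":0}]'
python3 rel.py;python3 look.py l
```

```text
time: 9.38
tool_pos: [0.4576, 0.0192, 0.0278]
ee_rot: [3.141, 0.001, -0.109]
wrist_force: [-0.2, 0.3, -1.0]
width: 0.0298
tcp in stand mm [-148.   -39.3   27.8] wedge origin x if gripped -132.5 yaw err -0.022 F stand [-0.2  0.2 -1. ] w 0.0298 t 9.375
[0.4576 0.0192 0.0278] [ 3.1415e+00  6.0000e-04 -1.0900e-01] [-0.17  0.25 -1.  ] 0.029780370840416067 9.375
```

View pics/l_t.png

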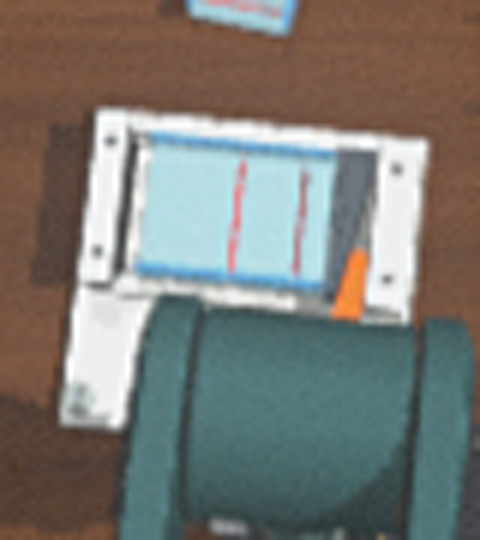

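View pics/l_w.png

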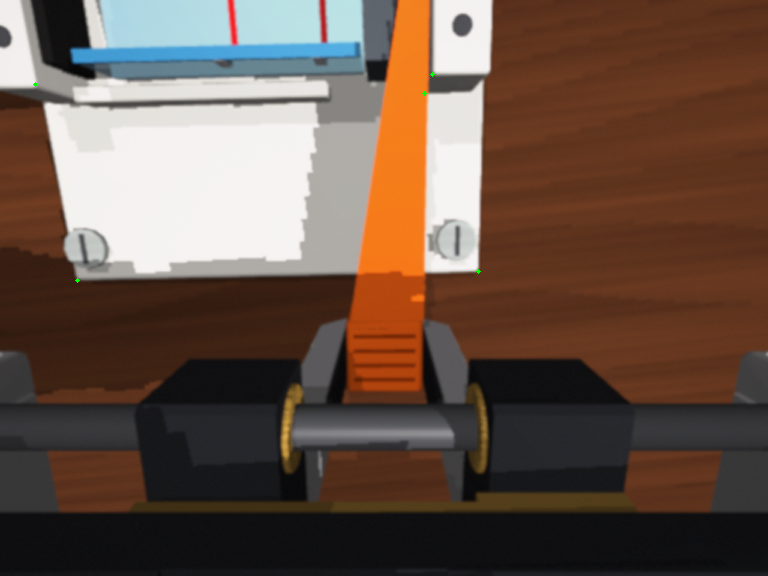

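```bash
python3 -m crank '[{"tx":0,"ty":0,"tz":0,"twist":0,"grip":0.55},{"tx":0,"ty":0,"tz":0,"twist":0,"grip":0.55},{"tx":0,"ty":0,"tz":0,"twist":0,"grip":0.55},{"tx":0,"ty":0,"tz":-3,"twist":0,"grip":0.55},{"tx":0,"ty":0,"tz":-3,"twist":0,"grip":0.55},{"tx":-4,"ty":0.2,"tz":0,"twist":-1.3,"grip":0},{"tx":0,"ty":0,"tz":0,"twist":0,"grip":0},{"tx":0,"ty":0,"tz":0,"twist":0,"grip":0},{"tx":0,"ty":0,"tz":0,"twist":0,"grip":0},{"tx":0,"ty":0,"tz":0,"twist":0,"grip":0}]'
python3 rel.py;python3 look.py m
```

```text
time: 10.72
tool_pos: [0.4182, 0.0215, 0.0878]
ee_rot: [3.141, 0.0, -0.086]
wrist_force: [0.6, -0.1, 0.3]
width: 0.0052
tcp in stand mm [-187.4  -40.4   87.8] wedge origin x if gripped -171.9 yaw err 0.0006 F stand [ 0.6 -0.   0.3] w 0.0052 t 10.725
[0.4182 0.0215 0.0878] [ 3.1415e+00  3.0000e-04 -8.6400e-02] [ 0.62 -0.09  0.26] 0.005152409146068087 10.725
```

View pics/m_w.png

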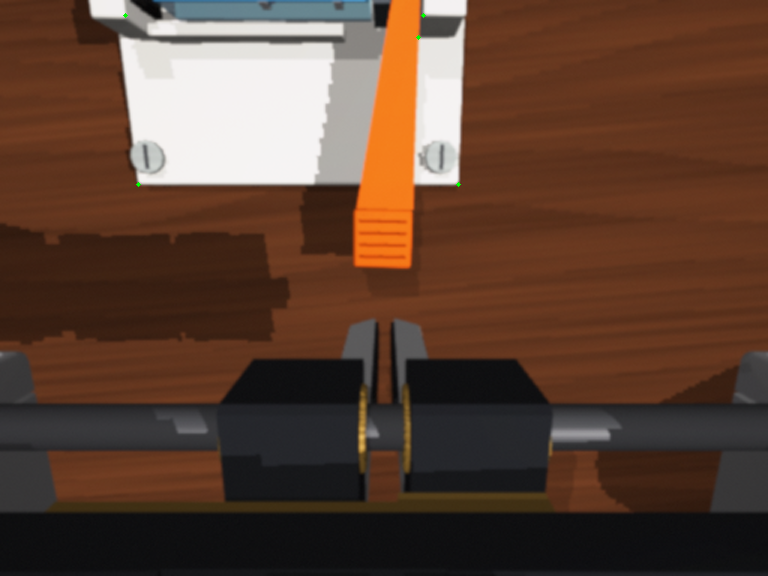

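The wedge lies level in the mouth with its head at (384,238), and the stand model matches. Next I'll lower the closed fingers behind the head.

```bash
python3 -m crank '[{"tx":0,"ty":0.12,"tz":3.1,"twist":0,"grip":0},{"tx":0,"ty":0,"tz":3.1,"twist":0,"grip":0},{"tx":0,"ty":0,"tz":0,"twist":0,"grip":0},{"tx":0,"ty":0,"tz":0,"twist":0,"grip":0},{"tx":0.8,"ty":0,"tz":0,"twist":0,"grip":0},{"tx":0,"ty":0,"tz":0,"twist":0,"grip":0},{"tx":0,"ty":0,"tz":0,"twist":0,"grip":0}]'
python3 rel.py;python3 rel.py;python3 look.py n
```

```text
time: 11.7
tool_pos: [0.4261, 0.0197, 0.0265]
ee_rot: [3.142, -0.001, -0.086]
wrist_force: [-0.7, -0.6, -0.3]
width: 0.0007
tcp in stand mm [-179.4  -41.6   26.5] wedge origin x if gripped -163.9 yaw err 0.0007 F stand [-0.7 -0.7 -0.3] w 0.0007 t 11.7
tcp in stand mm [-179.4  -41.6   26.5] wedge origin x if gripped -163.9 yaw err 0.0007 F stand [-0.7 -0.7 -0.3] w 0.0007 t 11.7
[0.4261 0.0197 0.0265] [ 3.1415e+00 -9.0000e-04 -8.6300e-02] [-0.74 -0.64 -0.31] 0.0006620120206942569 11.7
```

View pics/n_w.png

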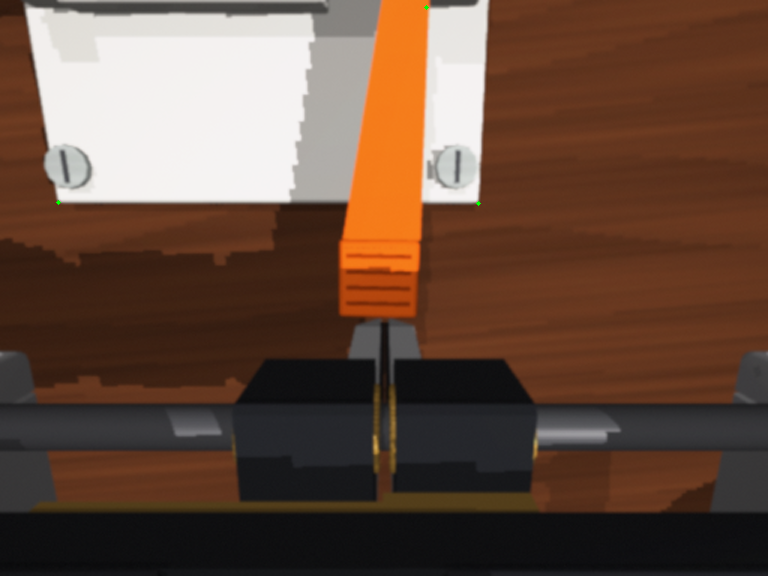

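```bash
python3 -m crank '[{"tx":0.6,"ty":0,"tz":0,"twist":0,"grip":0},{"tx":0.6,"ty":0,"tz":0,"twist":0,"grip":0},{"tx":0.5,"ty":0,"tz":0,"twist":0,"grip":0},{"tx":0.5,"ty":0,"tz":0,"twist":0,"grip":0},{"tx":0,"ty":0,"tz":0,"twist":0,"grip":0}]'
python3 rel.py;python3 look.py q
```

```text
time: 12.42
tool_pos: [0.448, 0.0178, 0.0259]
ee_rot: [3.142, -0.0, -0.086]
wrist_force: [-0.2, -0.3, -0.3]
width: 0.0005
tcp in stand mm [-157.4  -41.6   25.9] wedge origin x if gripped -141.9 yaw err 0.0006 F stand [-0.2 -0.4 -0.3] w 0.0005 t 12.425
[0.448  0.0178 0.0259] [ 3.1415e+00 -3.0000e-04 -8.6400e-02] [-0.24 -0.33 -0.35] 0.0004660099296515544 12.425
```

View pics/q_w.png

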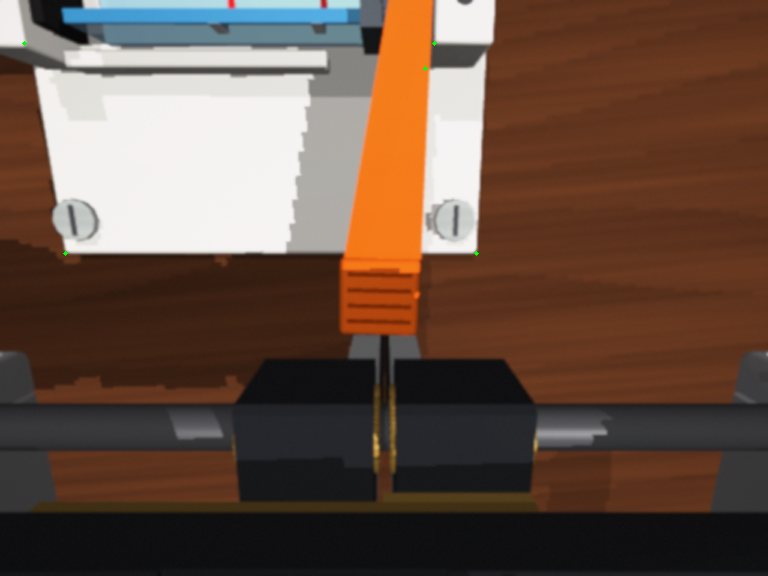

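View pics/q_t.png

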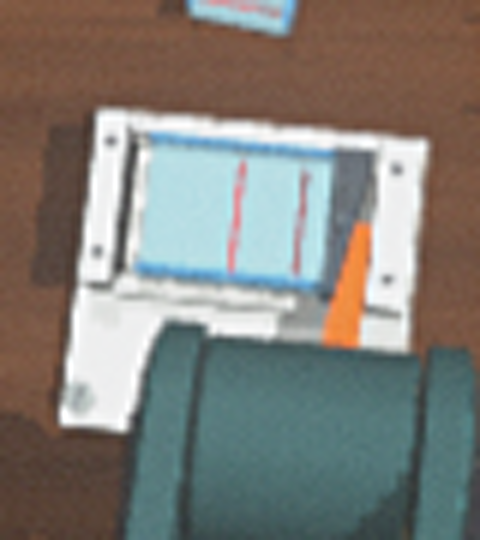

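```bash
sed -i 's/^zt=.*/zt=.040/' side.py; python3 -m crank '[{"tx":0.4,"ty":0,"tz":0,"twist":0,"grip":0},{"tx":0.3,"ty":0,"tz":0,"twist":0,"grip":0},{"tx":0,"ty":0,"tz":0,"twist":0,"grip":0}]'
python3 rel.py; python3 side.py
```

```text
time: 12.9
tool_pos: [0.4548, 0.0172, 0.0259]
ee_rot: [3.142, -0.0, -0.086]
wrist_force: [-0.7, -0.6, 0.0]
width: 0.0006
tcp in stand mm [-150.6  -41.6   25.9] wedge origin x if gripped -135.1 yaw err 0.0007 F stand [-0.7 -0.6  0. ] w 0.0006 t 12.9
angle to stand -0.032452058403374076
[-26.3 -57.2]
[-43.9 -56.7]
[-62.6 -55.6]
[-82.4 -55.5]
[-103.5  -54.9]
[-150.6  -41.6   25.9]
```

```bash
python3 -m crank '[{"tx":0.3,"ty":0,"tz":0,"twist":0,"grip":0},{"tx":0.2,"ty":0,"tz":0,"twist":0,"grip":0},{"tx":0,"ty":0,"tz":0,"twist":0,"grip":0}]'
python3 rel.py
python3 -m crank '[{"tx":0.3,"ty":0,"tz":0,"twist":0,"grip":0},{"tx":0.2,"ty":0,"tz":0,"twist":0,"grip":0},{"tx":0,"ty":0,"tz":0,"twist":0,"grip":0}]'
python3 rel.py; python3 side.py
```

```text
time: 13.32
tool_pos: [0.4597, 0.0168, 0.026]
ee_rot: [3.142, -0.0, -0.086]
wrist_force: [-0.8, 0.1, -0.2]
width: 0.0003
tcp in stand mm [-145.6  -41.5   26. ] wedge origin x if gripped -130.1 yaw err 0.0007 F stand [-0.8 -0.  -0.2] w 0.0003 t 13.325
time: 13.7
tool_pos: [0.4648, 0.0164, 0.026]
ee_rot: [3.142, -0.001, -0.086]
wrist_force: [-0.6, -0.6, 0.2]
width: 0.0004
tcp in stand mm [-140.5  -41.5   26. ] wedge origin x if gripped -125.0 yaw err 0.0007 F stand [-0.5 -0.6  0.2] w 0.0004 t 13.7
angle to stand -0.031741262855448774
[-16.2 -57.1]
[-33.8 -57.1]
[-52.5 -56.1]
[-72.4 -55.5]
[-93.5 -54.9]
[-140.5  -41.5   26. ]
```

```bash
python3 -m crank '[{"tx":0.2,"ty":0,"tz":0,"twist":0,"grip":0},{"tx":0.2,"ty":0,"tz":0,"twist":0,"grip":0},{"tx":0,"ty":0,"tz":0,"twist":0,"grip":0}]'
python3 look.py r
```

```text
time: 14.12
tool_pos: [0.4687, 0.016, 0.026]
ee_rot: [3.142, -0.001, -0.086]
wrist_force: [-0.4, -0.5, -0.2]
width: 0.0004
[0.4687 0.016  0.026 ] [ 3.1415e+00 -5.0000e-04 -8.6300e-02] [-0.36 -0.48 -0.19] 0.0003542055215869208 14.125
```

View pics/r_w.png

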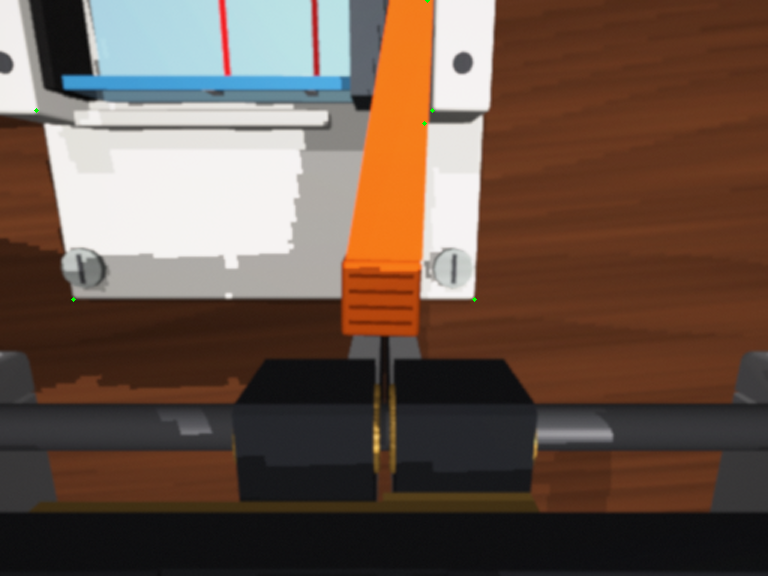

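View pics/r_t.png

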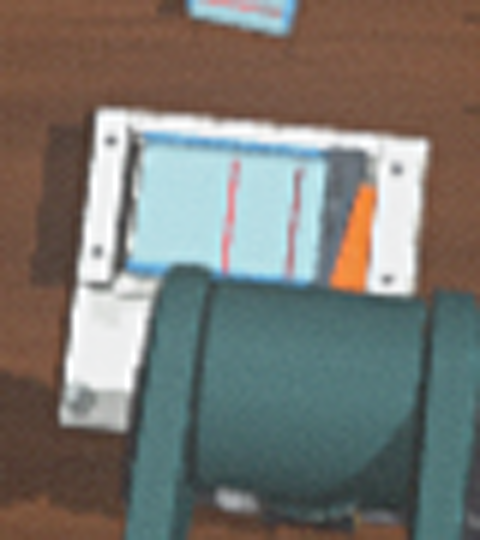

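Gate and tray are moving toward the seal, and the push force is still about 0.5 N. I'll continue in small steps.

```bash
python3 -m crank '[{"tx":0.2,"ty":0,"tz":0,"twist":0,"grip":0},{"tx":0.2,"ty":0,"tz":0,"twist":0,"grip":0},{"tx":0,"ty":0,"tz":0,"twist":0,"grip":0}]'
python3 rel.py
```

```text
time: 14.6
tool_pos: [0.4727, 0.0157, 0.0259]
ee_rot: [3.142, -0.0, -0.086]
wrist_force: [-0.6, -0.3, -0.2]
width: 0.0005
tcp in stand mm [-132.6  -41.5   25.9] wedge origin x if gripped -117.1 yaw err 0.0007 F stand [-0.6 -0.4 -0.2] w 0.0005 t 14.6
```

```bash
python3 -m crank '[{"tx":0.2,"ty":0,"tz":0,"twist":0,"grip":0},{"tx":0.2,"ty":0,"tz":0,"twist":0,"grip":0},{"tx":0,"ty":0,"tz":0,"twist":0,"grip":0}]'
python3 rel.py
```

```text
time: 14.98
tool_pos: [0.4768, 0.0153, 0.026]
ee_rot: [-3.142, -0.001, -0.086]
wrist_force: [-0.6, -1.0, 0.6]
width: 0.0008
tcp in stand mm [-128.5  -41.5   26. ] wedge origin x if gripped -113.0 yaw err 0.0007 F stand [-0.5 -1.1  0.6] w 0.0008 t 14.975
```

```bash
python3 -m crank '[{"tx":0.2,"ty":0,"tz":0,"twist":0,"grip":0},{"tx":0.15,"ty":0,"tz":0,"twist":0,"grip":0},{"tx":0,"ty":0,"tz":0,"twist":0,"grip":0}]'
python3 look.py s; python3 side.py
```

```text
time: 15.35
tool_pos: [0.4801, 0.015, 0.026]
ee_rot: [-3.142, -0.0, -0.086]
wrist_force: [-0.3, -1.6, -0.6]
width: 0.0006
[0.4801 0.015  0.026 ] [-3.1416e+00 -4.0000e-04 -8.6300e-02] [-0.33 -1.64 -0.58] 0.0006053523976885676 15.35
angle to stand -0.023694427470780516
[ -0.8 -57.1]
[-18.4 -57. ]
[-37.1 -57. ]
[-57.  -55.9]
[-78.1 -55.3]
[-125.1  -41.4   26. ]
```

View pics/s_t.png

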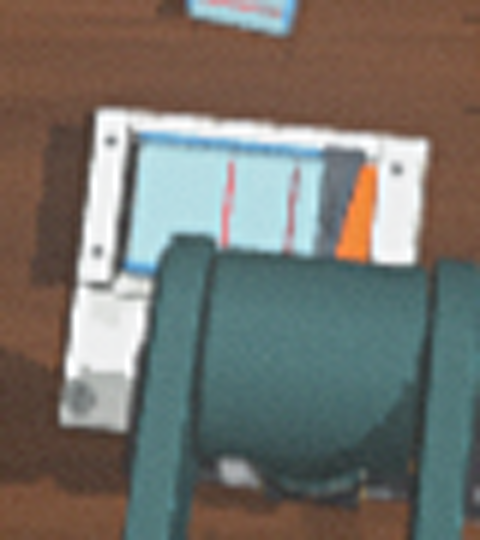

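View pics/s_w.png

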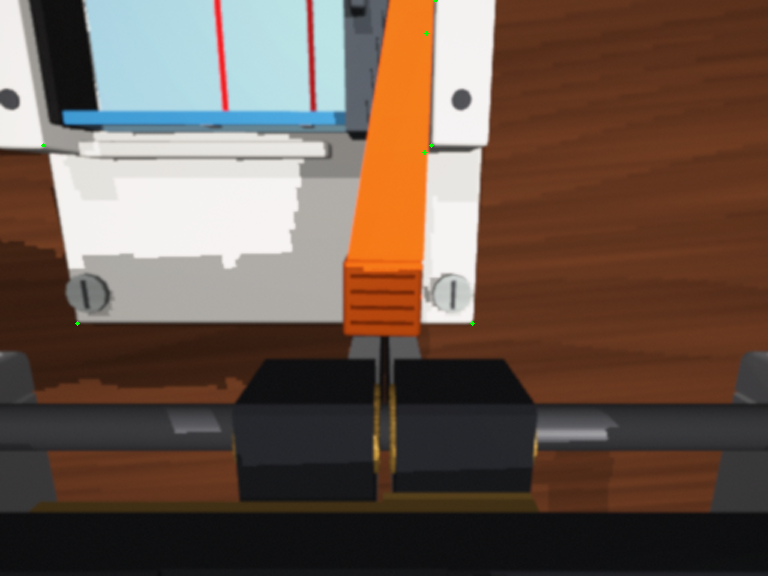

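```bash
python3 -m crank '[{"tx":0.15,"ty":0,"tz":0,"twist":0,"grip":0},{"tx":0.15,"ty":0,"tz":0,"twist":0,"grip":0},{"tx":0,"ty":0,"tz":0,"twist":0,"grip":0}]'
python3 rel.py
```

```text
time: 15.88
tool_pos: [0.4831, 0.0147, 0.026]
ee_rot: [3.142, -0.0, -0.086]
wrist_force: [-0.6, -0.1, 1.0]
width: 0.0008
tcp in stand mm [-122.2  -41.5   26. ] wedge origin x if gripped -106.7 yaw err 0.0007 F stand [-0.6 -0.2  1. ] w 0.0008 t 15.875
```

```bash
python3 -m crank '[{"tx":0.15,"ty":0,"tz":0,"twist":0,"grip":0},{"tx":0.15,"ty":0,"tz":0,"twist":0,"grip":0},{"tx":0,"ty":0,"tz":0,"twist":0,"grip":0}]'
python3 rel.py
```

```text
time: 16.25
tool_pos: [0.4862, 0.0145, 0.026]
ee_rot: [-3.141, -0.001, -0.086]
wrist_force: [-0.5, -0.8, -0.7]
width: 0.0006
tcp in stand mm [-119.1  -41.5   26. ] wedge origin x if gripped -103.6 yaw err 0.0006 F stand [-0.4 -0.9 -0.7] w 0.0006 t 16.25
```

```bash
python3 -m crank '[{"tx":0.15,"ty":0,"tz":0,"twist":0,"grip":0},{"tx":0.15,"ty":0,"tz":0,"twist":0,"grip":0},{"tx":0,"ty":0,"tz":0,"twist":0,"grip":0}]'
python3 rel.py;python3 side.py
```

```text
time: 16.62
tool_pos: [0.4891, 0.0143, 0.026]
ee_rot: [-3.141, -0.001, -0.086]
wrist_force: [-0.4, -0.6, 0.4]
width: 0.0008
tcp in stand mm [-116.1  -41.5   26. ] wedge origin x if gripped -100.6 yaw err 0.0007 F stand [-0.3 -0.6  0.4] w 0.0008 t 16.625
angle to stand -0.01702160587733815
[  8.3 -57.1]
[ -9.4 -57.1]
[-28.1 -57.1]
[-47.9 -56.5]
[-69.  -55.9]
[-116.1  -41.5   26. ]
```

```bash
python3 -m crank '[{"tx":0.15,"ty":0,"tz":0,"twist":0,"grip":0},{"tx":0.15,"ty":0,"tz":0,"twist":0,"grip":0},{"tx":0,"ty":0,"tz":0,"twist":0,"grip":0}]'
python3 look.py u
```

```text
time: 17.05
tool_pos: [0.4922, 0.014, 0.026]
ee_rot: [-3.141, -0.001, -0.086]
wrist_force: [0.0, -0.4, 1.0]
width: 0.0006
[0.4922 0.014  0.026 ] [-3.1415e+00 -6.0000e-04 -8.6300e-02] [ 0.02 -0.39  1.03] 0.0005760876951420159 17.05
```

View pics/u_w.png

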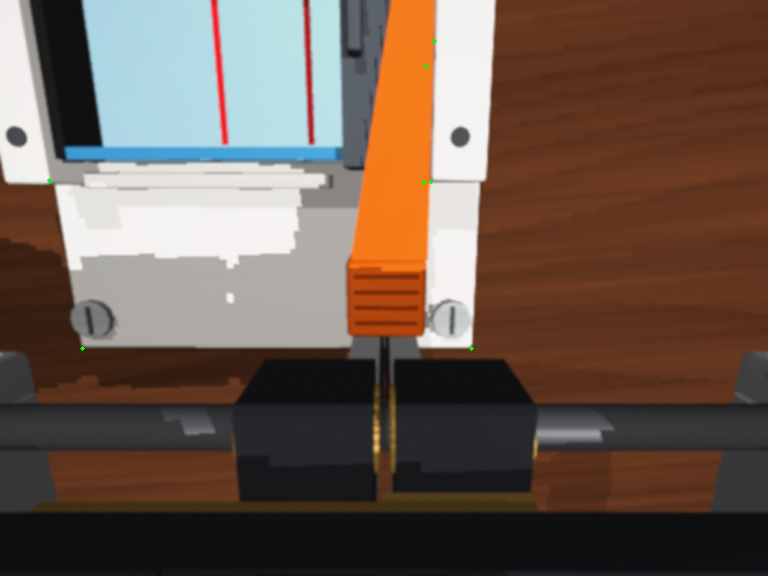

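```bash
python3 -m crank '[{"tx":0.15,"ty":0,"tz":0,"twist":0,"grip":0},{"tx":0.15,"ty":0,"tz":0,"twist":0,"grip":0},{"tx":0,"ty":0,"tz":0,"twist":0,"grip":0}]'
python3 rel.py
```

```text
time: 17.52
tool_pos: [0.495, 0.0137, 0.026]
ee_rot: [3.141, -0.0, -0.086]
wrist_force: [-0.9, -0.8, -0.2]
width: 0.0005
tcp in stand mm [-110.3  -41.6   26. ] wedge origin x if gripped -94.8 yaw err 0.0007 F stand [-0.8 -0.8 -0.2] w 0.0005 t 17.525
```

```bash
python3 -m crank '[{"tx":0.15,"ty":0,"tz":0,"twist":0,"grip":0},{"tx":0.1,"ty":0,"tz":0,"twist":0,"grip":0},{"tx":0,"ty":0,"tz":0,"twist":0,"grip":0}]'
python3 rel.py
```

```text
time: 17.9
tool_pos: [0.4974, 0.0135, 0.0259]
ee_rot: [3.142, -0.0, -0.086]
wrist_force: [-0.6, 0.0, 0.2]
width: 0.0005
tcp in stand mm [-107.8  -41.5   25.9] wedge origin x if gripped -92.3 yaw err 0.0006 F stand [-0.6 -0.   0.2] w 0.0005 t 17.9
```

```bash
python3 -m crank '[{"tx":0.15,"ty":0,"tz":0,"twist":0,"grip":0},{"tx":0.1,"ty":0,"tz":0,"twist":0,"grip":0},{"tx":0,"ty":0,"tz":0,"twist":0,"grip":0}]'
python3 rel.py
```

```text
time: 18.27
tool_pos: [0.4999, 0.0133, 0.0259]
ee_rot: [3.142, -0.0, -0.086]
wrist_force: [-0.3, -0.4, -0.8]
width: 0.0003
tcp in stand mm [-105.2  -41.5   25.9] wedge origin x if gripped -89.7 yaw err 0.0007 F stand [-0.3 -0.5 -0.8] w 0.0003 t 18.275
```

```bash
python3 -m crank '[{"tx":0.15,"ty":0,"tz":0,"twist":0,"grip":0},{"tx":0.1,"ty":0,"tz":0,"twist":0,"grip":0},{"tx":0,"ty":0,"tz":0,"twist":0,"grip":0}]'
python3 look.py v
```

```text
time: 18.65
tool_pos: [0.5019, 0.0131, 0.0259]
ee_rot: [3.142, 0.001, -0.086]
wrist_force: [-3.1, -0.6, 1.3]
width: 0.0004
[0.5019 0.0131 0.0259] [ 3.1415e+00  1.1000e-03 -8.6300e-02] [-3.1  -0.61  1.33] 0.00042146995690754805 18.65
```

View pics/v_w.png

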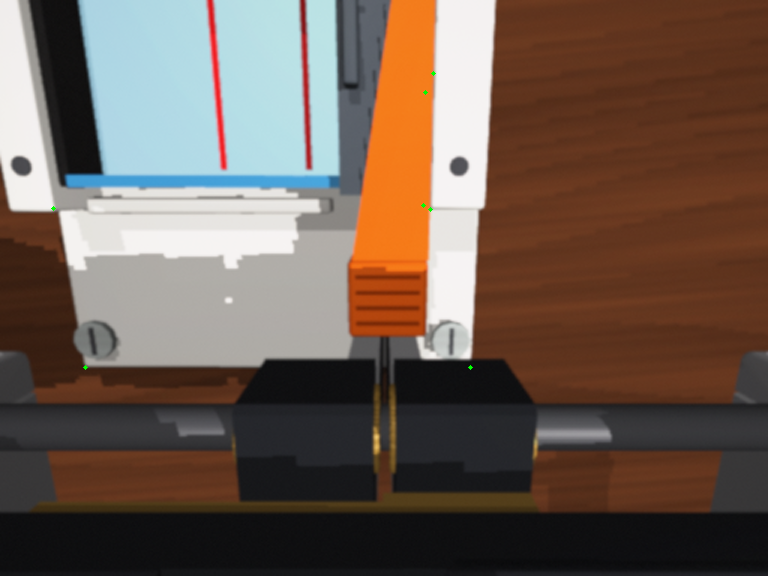

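View pics/v_t.png

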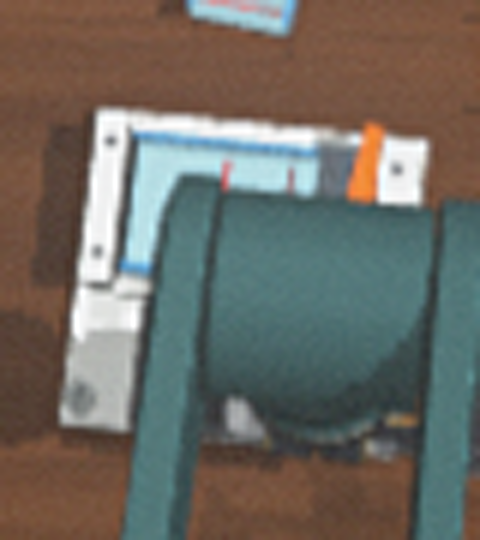

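The seal is in contact and the push is now 3.1 N at wedge origin x of about -65 mm. I'll take finer steps, stopping at about 16 N.

```bash
python3 -m crank '[{"tx":0.15,"ty":0,"tz":0,"twist":0,"grip":0},{"tx":0,"ty":0,"tz":0,"twist":0,"grip":0}]'
python3 rel.py
```

```text
time: 19.0
tool_pos: [0.5026, 0.0131, 0.0259]
ee_rot: [3.141, 0.003, -0.086]
wrist_force: [-6.7, 0.2, 3.8]
width: 0.0003
tcp in stand mm [-102.6  -41.5   25.9] wedge origin x if gripped -87.1 yaw err 0.0008 F stand [-6.7 -0.4  3.8] w 0.0003 t 19.0
```

```bash
python3 -m crank '[{"tx":0.15,"ty":0,"tz":0,"twist":0,"grip":0},{"tx":0,"ty":0,"tz":0,"twist":0,"grip":0}]'
python3 rel.py
```

```text
time: 19.25
tool_pos: [0.5031, 0.013, 0.0257]
ee_rot: [3.141, 0.005, -0.086]
wrist_force: [-8.8, 0.8, 4.6]
width: 0.0006
tcp in stand mm [-102.1  -41.5   25.7] wedge origin x if gripped -86.6 yaw err 0.0008 F stand [-8.8  0.   4.6] w 0.0006 t 19.25
```

```bash
python3 -m crank '[{"tx":0.15,"ty":0,"tz":0,"twist":0,"grip":0},{"tx":0,"ty":0,"tz":0,"twist":0,"grip":0}]'
python3 rel.py
```

```text
time: 19.5
tool_pos: [0.5035, 0.013, 0.0256]
ee_rot: [3.141, 0.008, -0.086]
wrist_force: [-10.2, -0.1, 7.6]
width: 0.0004
tcp in stand mm [-101.7  -41.5   25.6] wedge origin x if gripped -86.2 yaw err 0.0009 F stand [-10.2  -1.    7.6] w 0.0004 t 19.5
```

```bash
python3 -m crank '[{"tx":0.12,"ty":0,"tz":-0.1,"twist":0,"grip":0},{"tx":0,"ty":0,"tz":0,"twist":0,"grip":0}]'
python3 rel.py
```

```text
time: 19.75
tool_pos: [0.5037, 0.013, 0.0256]
ee_rot: [3.141, 0.01, -0.086]
wrist_force: [-11.2, 0.3, 4.4]
width: 0.0003
tcp in stand mm [-101.4  -41.4   25.6] wedge origin x if gripped -85.9 yaw err 0.001 F stand [-11.2  -0.7   4.4] w 0.0003 t 19.75
```

```bash
python3 -m crank '[{"tx":0.15,"ty":0,"tz":-0.1,"twist":0,"grip":0},{"tx":0,"ty":0,"tz":0,"twist":0,"grip":0}]'
python3 rel.py
```

```text
time: 20.0
tool_pos: [0.5041, 0.013, 0.0257]
ee_rot: [3.141, 0.013, -0.086]
wrist_force: [-10.7, 0.9, 3.1]
width: 0.0003
tcp in stand mm [-101.   -41.4   25.7] wedge origin x if gripped -85.5 yaw err 0.0009 F stand [-10.8  -0.1   3.1] w 0.0003 t 20.0
```

```bash
python3 -m crank '[{"tx":0.15,"ty":0,"tz":-0.05,"twist":0,"grip":0},{"tx":0,"ty":0,"tz":0,"twist":0,"grip":0}]'
python3 rel.py
```

```text
time: 20.25
tool_pos: [0.5045, 0.013, 0.0257]
ee_rot: [3.141, 0.016, -0.086]
wrist_force: [-13.4, 1.3, 3.4]
width: 0.0006
tcp in stand mm [-100.7  -41.4   25.7] wedge origin x if gripped -85.2 yaw err 0.001 F stand [-13.5   0.1   3.4] w 0.0006 t 20.25
```

```bash
python3 -m crank '[{"tx":0.12,"ty":0,"tz":-0.05,"twist":0,"grip":0},{"tx":0,"ty":0,"tz":0,"twist":0,"grip":0}]'
python3 rel.py
```

```text
time: 20.5
tool_pos: [0.5048, 0.0129, 0.0257]
ee_rot: [3.141, 0.018, -0.086]
wrist_force: [-15.7, -0.2, 2.6]
width: 0.0002
tcp in stand mm [-100.4  -41.5   25.7] wedge origin x if gripped -84.9 yaw err 0.001 F stand [-15.6  -1.6   2.6] w 0.0002 t 20.5
```

Run:
```python
from bench import get_obs,cams
import numpy as np
F=[]
for i in range(8): cams.snapshot("side");F.append(get_obs()["wrist_force"])
F=np.array(F);print(F.round(1)[:, [0,2]].tolist(),F.mean(0))
```

```text
[[-15.8, 1.8], [-14.6, 2.3], [-14.2, 2.2], [-14.7, 2.6], [-15.0, 2.2], [-15.0, 1.5], [-15.2, 2.3], [-14.8, 2.4]] [-14.91961303   0.88484466   2.16037266]
```

The averaged push is 14.9 N. One more small step should bring it to about 16.5 N.

```bash
python3 -m crank '[{"tx":0.1,"ty":0,"tz":-0.03,"twist":0,"grip":0},{"tx":0,"ty":0,"tz":0,"twist":0,"grip":0}]'
python3 - <<'E'
from bench import get_obs,cams
import numpy as np
F=[]
for i in range(6): cams.snapshot("side");F.append(get_obs()["wrist_force"])
F=np.array(F);print(F.mean(0),F[:,0].round(1))
E
python3 rel.py
```

```text
time: 21.15
tool_pos: [0.505, 0.0129, 0.0258]
ee_rot: [3.141, 0.019, -0.086]
wrist_force: [-16.7, 1.2, 2.7]
width: 0.0005
[-16.16568344   0.73596057   2.53298274] [-16.1 -16.4 -16.4 -17.  -16.1 -15.1]
tcp in stand mm [-100.1  -41.4   25.7] wedge origin x if gripped -84.6 yaw err 0.0011 F stand [-15.1  -0.4   2.5] w 0.0003 t 21.45
```

```bash
python3 -m crank '[{"tx":-1,"ty":0,"tz":0,"twist":0,"grip":0},{"tx":-2,"ty":0,"tz":0,"twist":0,"grip":0},{"tx":-2,"ty":0,"tz":0,"twist":0,"grip":0},{"tx":0,"ty":0,"tz":-5,"twist":0,"grip":0},{"tx":0,"ty":0,"tz":-5,"twist":0,"grip":0},{"tx":0,"ty":0,"tz":0,"twist":0,"grip":0},{"tx":0,"ty":0,"tz":0,"twist":0,"grip":0}]'
python3 look.py x;python3 rel.py
python3 - <<'E'
from bench import cams
from h import *
p=cams.snapshot("side");crop(p,170,150,290,245,6,"pics/x_s.png")
E
```

```text
time: 22.32
tool_pos: [0.4639, 0.0164, 0.1294]
ee_rot: [3.142, -0.002, -0.086]
wrist_force: [0.3, -0.4, -0.5]
width: 0.0004
[0.4639 0.0164 0.1294] [ 3.1416e+00 -2.1000e-03 -8.6300e-02] [ 0.27 -0.41 -0.53] 0.0004331816255261413 22.325
tcp in stand mm [-142.6  -41.5  127.7] wedge origin x if gripped -127.1 yaw err 0.0007 F stand [ 0.  -1.2  0.1] w 0.0007 t 22.425
```

View pics/x_w.png

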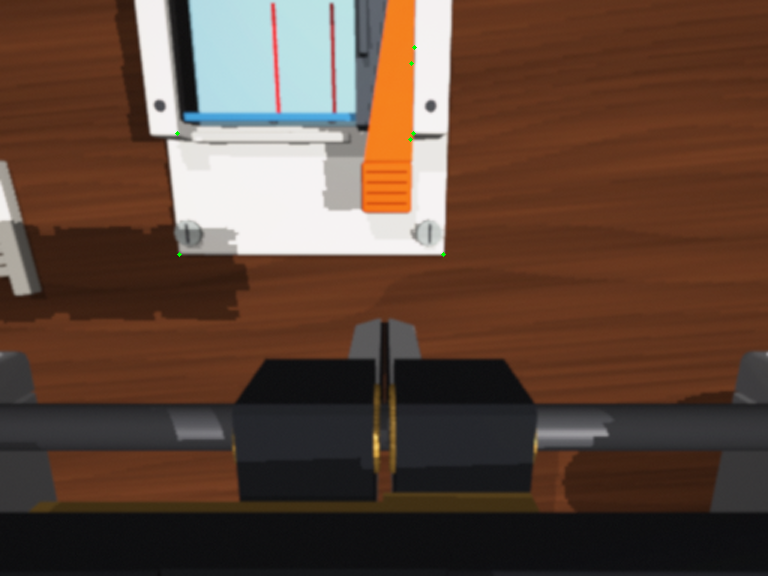

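View pics/x_s.png

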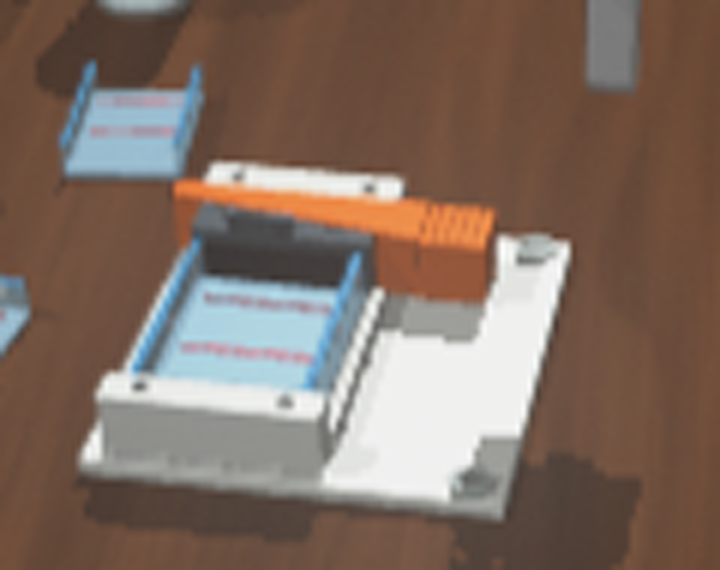

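View pics/x_t.png

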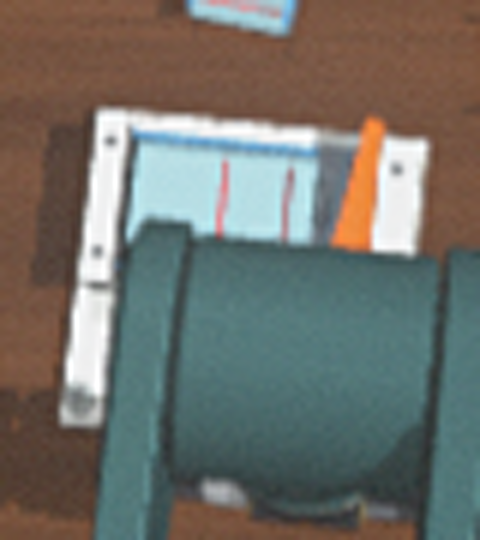

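The wedge sits in the slot with its straight side along the stop. I'll check that it lies flat by fitting the model to the side view, and measure its angle.

```bash
python3 - <<'E'
from bench import cams,get_obs
from h import *
o=get_obs();p=cams.snapshot("side");w=wristcam(cams.snapshot("wrist"),o)
S=np.array([0.6084,0.0455,-0.087])
c,s=np.cos(S[2]),np.sin(S[2])
def pose(ox,oy,a): return (S[0]+c*ox-s*oy,S[1]+s*ox+c*oy,S[2]+a)
v=pose(-.0635,-.043,0)
crop(p,170,150,290,245,6,"pics/y_s.png",[proj(p,X) for X in np.r_[T(w_pts(),v,.008),T(s_pts(),S)]])
crop(w,200,0,330,170,4.5*0.75,"pics/y_w.png",[proj(w,X) for X in T(w_pts(),v,.008)])
E
python3 side.py
```

```text
angle to stand 0.03724516622315376
[ 19.7 -57.1]
[ -9.4 -57.6]
[-40.4 -57.2]
[-73.2 -56.9]
[-142.7  -41.5  127.7]
```

View pics/y_s.png

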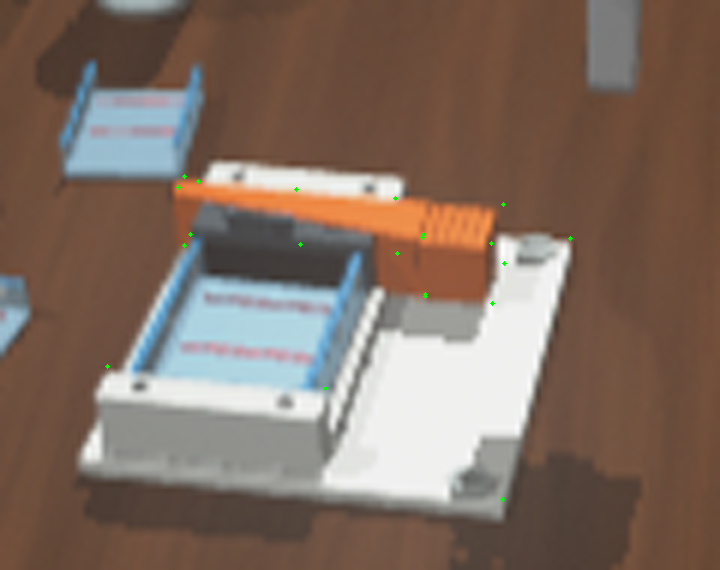

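View pics/y_w.png

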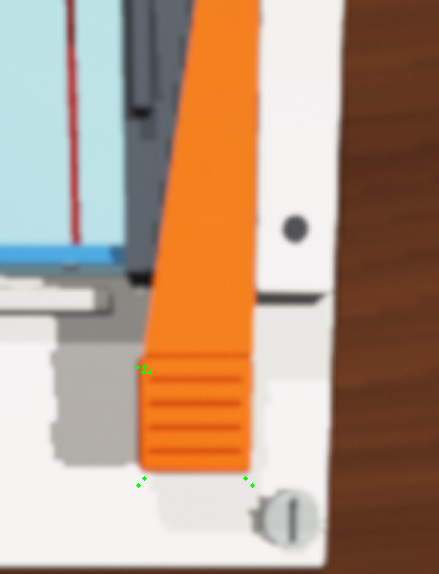

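Run:
```python
from bench import cams,get_obs
from h import *
p=cams.snapshot("side");np.savez("side2.npz",**p)
crop(p,192,170,262,205,11,"pics/z_s.png")
S=np.array([0.6084,0.0455,-0.087]);c,s=np.cos(S[2]),np.sin(S[2])
# stand systematic pixel shift: fit R,t shift by top camera? print projected stand pts
for X in s_pts(): print((X*1000).round(),proj(p,T(X[None],S)[0]).round(1))
```

```text
[-120.   99.    8.] [253.3 232.8]
[-120.  -82.    8.] [264.6 189.3]
[ 45. -58.  38.] [202.6 179.7]
[-45. -58.  38.] [235.4 182.6]
[-45.  78.  38.] [223.7 214.2]
[45. 78. 38.] [187.4 210.5]
[-45. -58.   8.] [235.8 191.8]
[  0. -58.   8.] [219.5 190.3]
[  0. -58.  38.] [218.9 181.1]
```

View pics/z_s.png

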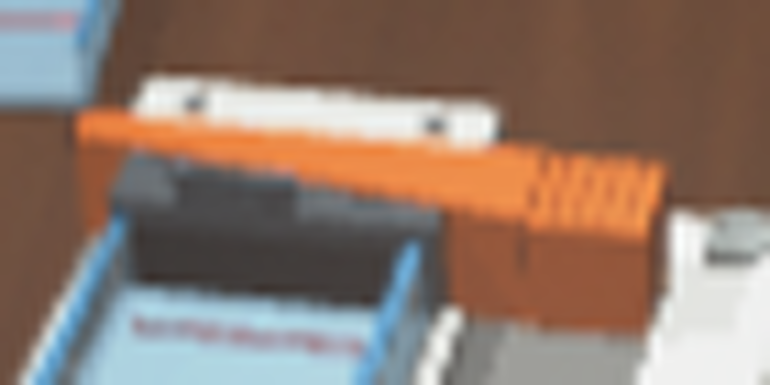

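Run:
```python
from h import *
p=dict(np.load("side2.npz"));f=p["frame"].astype(float)
S=np.array([0.6084,0.0455,-0.087]);c,s=np.cos(S[2]),np.sin(S[2])
m=omask(p["frame"]);
# upper orange boundary, subpixel via R-B contrast
rb=f[...,0]-f[...,2];P=[]
g=f[...,2]
for col in range(202,250,2):
    k=rb[176:192,col];i=np.where(k>90)[0]
    if len(i)==0: continue
    i=i[0]; a,b=k[i-1],k[i]; P.append((col,176+i-1+(90-a)/(b-a)))
P=np.array(P);print(P.round(2).tolist());print("slope",np.polyfit(P[:,0],P[:,1],1))
for pitch in(0,.02,.04,.06):
    W=np.array([[115,-15,32],[-30,-15,32]])/1e3
    W[:,2]+=W[:,0]*np.sin(pitch)
    oy=-.043;ox=-.061
    W[:,0]+=ox;W[:,1]+=oy;W[:,2]+=.008
    q=[proj(p,X) for X in T(W,S)];print(pitch,np.round(q,2).tolist(),(q[1][1]-q[0][1])/(q[1][0]-q[0][0]))
# stop outer top edge slope & model
Q=[]
for col in range(207,235,2):
    k=g[170:186,col];i=np.where(k>130)[0][0];a,b=k[i-1],k[i];Q.append((col,170+i-1+(130-a)/(b-a)))
Q=np.array(Q);print("stop outer",np.polyfit(Q[:,0],Q[:,1],1),Q[[0,-1]])
q=[proj(p,X) for X in T(np.array([[45,-82,38],[-45,-82,38],[45,-76,38]])/1e3,S)];print(q,(q[1][1]-q[0][1])/(q[1][0]-q[0][0]))
```

```text
[[202.0, 179.32], [204.0, 180.15], [206.0, 180.42], [208.0, 180.57], [210.0, 180.59], [212.0, 181.01], [214.0, 181.32], [216.0, 181.43], [218.0, 181.44], [220.0, 181.67], [222.0, 182.05], [224.0, 182.11], [226.0, 182.34], [228.0, 182.46], [230.0, 182.35], [232.0, 182.61], [234.0, 183.08], [236.0, 182.91], [238.0, 182.44], [240.0, 182.63], [242.0, 183.32], [244.0, 183.43], [246.0, 183.71], [248.0, 183.76]]
slope [8.16797724e-02 1.63585746e+02]
0 [[199.33, 178.77], [252.46, 183.51]] 0.08922475101576728
0.02 [[199.26, 178.06], [252.46, 183.7]] 0.10603571938226411
0.04 [[199.18, 177.34], [252.46, 183.89]] 0.12282192064692002
0.06 [[199.11, 176.63], [252.46, 184.07]] 0.1395767020205989
stop outer [8.74582783e-02 1.58393531e+02] [[207.         176.52713178]
 [233.         178.69791667]]
[array([204.99537345, 174.85970226]), array([237.22673552, 177.68265444]), array([204.41065692, 176.04847159])] 0.08758401762203566
```

The side-view slope gives a wedge pitch of about -0.01 rad, so it is flat. Its angle to the stop is small, the tip is well past the middle, and the gripper is clear. I'll hand the job in.

Run:
```python
from bench import ticket,get_obs
print(get_obs()["time"],ticket.close_job())
```

```text
the job is handed in; nothing more can be done
22.675 None
```

The wedge is jammed in the slot on its own with the tray pressed against the seal. I handed the job in at 22.7 s of the 59 s allowed; no verdict was reported.

- **What I did:** I gripped the wedge by its head and set it on the stand's apron. I fed the thin end into the slot mouth and released it, then pushed on the back of the head with closed fingers. Gate and tray slid up at about 0.5 N. The wedge tightened at an origin x of about -65 mm, and I stopped at an averaged push of 16.2 N, then backed off.
- **Last checks:** The wedge stayed at an origin x of about -61 to -63 mm, so its tip is about 50 mm past the middle of the slot. The side view puts its pitch at about 0.01 rad, so it is flat. Its straight side ran along the stop, within about 1 mm. The gripper was well clear, and I touched none of the other things.
- **What disagreed:**
  - The side camera differed from the top and wrist cameras by about 3 to 5 mm in y, so I used the stand pose from the wrist camera.
  - My last automatic line fit gave the wedge an angle of 0.037 rad to the stand. Its sampled points and the close crop showed it parallel, so I put that down to bad mask pixels.
- **Not measured:** I could not measure the clamp force directly. From the push it should be about 8 to 19 N.

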